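# Stack and book a batch of module trays

## Robot

A 6-joint arm with a two-finger parallel gripper is mounted at the origin on the work surface. World frame = base frame: x ahead of the robot, y to its left, z up, the work surface at z = 0. Lengths are in m, angles in rad, forces in N, time in s.
With the tool pointing down it reaches from about 0.375 to 0.9 m from the base axis. Payload 3.1 kg.
Tool frame: the origin (TCP) lies at the very end of the fingers, on their centre line; the grasp point (between the pads) lies 19 mm behind it; x points along the fingers, z is the direction in which the jaws open and shut, and the axes are right-handed (so a half turn about x gives the same grasp; the last joint's range is limited). The gripper opens to 85 mm and grips with 20 to 120 N. Pads are 22 mm wide; open, the fingers measure 114 mm over their backs; the gripper's body (76 mm by 85 mm) begins 54 mm behind the grasp point. The pads swing forward as they close: fully open they stand 13 mm farther back than shut.
Start: joints at [1.038, 0.527, 1.433, -0, 1.181, -0.178], TCP at [0.216, 0.586, 0.231] pointing down, gripper open.
Joint ranges: [-3.08, 3.08], [-0.75, 2.2], [0.22, 2.44], [-1.43, 4.57], [0, 2.65], [-2.85, 2.85]. Speed limits (rad/s): [2.79, 2.79, 3.14, 3.14, 3.14, 3.14].

## Interface

Orientations are given as a unit quaternion [x, y, z, w].
In Python, from station import manip, viewer, job gives the robot as it stands.
- The arm moves only by the tool move_arm, never from a script. Its argument "deltas" is one flat list of numbers, 7 for each row, row after row: the finger opening in mm, from 0 to 85.4, then the shift along the tool's x, y, z in mm, then the turn, a rotation vector about the tool's x, y, z in degrees. In form: [jaw, tx, ty, tz, rx, ry, rz, jaw, tx, ty, tz, rx, ry, rz, ...]. A call has 1 to 10 rows; each row shifts and turns the commanded pose from where the row before left it, along the tool's axes as they then stand; what a row does not reach is not made up. A row lasts 1/10 s, in which the tool goes at most 50 mm and 8.59 degrees, less where a joint would pass 70% of its speed; a pose out of reach is approached as far as the arm can. A call is refused whole if a number of a shift passes 50 or a number of a turn 8.59, either way. A call with a gripper value outside its range is refused whole. The fingers move at their own pace and stop on an object; "force" is the grip in N (left out, the last holds). Time passes only in rows, so rows that do not move let the fingers close. It gives the time, the measured TCP pose, the force and the opening at its end, in the units of the state.
- manip.sense(): the state, without advancing time (a new reading comes with each control period).
- viewer.snapshot(name): name is "scene" or "top" or "wrist"; returns a dict with "image" (384x512x3 uint8, red, green, blue), "depth" (384x512 float32, m along the optical axis (not along the pixel's ray), 0 where there is no reading), "fovy" (degrees; the focal length in pixels is half the picture's height over the tangent of half this angle, whatever the lens; pixels are square), "cx", "cy" (the principal point, pixels), "R" (3x3) and "t" (3): a world point X has camera coordinates R X + t. Camera axes: x right, y down, z forward; pixel columns grow to the right and rows downward; lengths in m; the calibration is good to about 2 mm. A picture is of the moment at which its call begins.
- job.sign_off(): hands the job in, once; it reports no verdict.
The state is a dict: "t": time; "q": joint angles; "qd": joint speeds; "tau": joint torques, N m; "tcp_pos": TCP position; "tool_rot": TCP orientation; "force": force on the tool from outside, world axes, zero at the start; "ft_torque": the same for the moment, N m; "finger_gap": opening from 0.0 (shut) to 1.0 (fully open).
Only numpy, scipy, OpenCV 4.12 (cv2) and the standard library are available. Lean on these libraries where they do the work, as an engineer would, in place of code of your own. Each camera call takes 0.05 s, during which the arm holds its last target.

## Task

Take the full tray off its sloping rest and set it squarely on the bottom tray, then set the blue cover on top of it the same way up as it lies now, so that all edges are flush and the three make one neat flat pile; set them down rather than dropping them, and leave the bottom tray where it is. When the pile is done, press the counter's red plunger all the way down to book the batch and let it spring back. Leave the mug, bottle, roll and screwdriver alone.

Things in the scene. Friction and masses are not known exactly. Their poses are not given: they have to be found in the camera images.
- bottom_tray: The tray at the foot of the pile: black plastic tray, 90 mm long (x) x 56 mm wide (y) x 12 mm high, flat rim and flat underside, with 2 x 4 silver-ringed camera modules fixed in it below the rim. Origin: centre of the underside; z out of the open side. Loose, 0.3 kg, lies flat on the grey mat, whose top is at z = 2 mm.
- full_tray: The full tray on a sloping rest: black plastic tray, 90 mm long (x) x 56 mm wide (y) x 12 mm high, flat rim and flat underside, with 2 x 4 silver-ringed camera modules fixed in it below the rim. Origin: centre of the underside; z out of the open side. Loose, 0.11 to 0.22 kg. Starts lying on the slope, tilted 32 degrees, x uphill, its low end at the lip.
- cover: Plain blue plastic cover plate, 90 mm long (x) x 56 mm wide (y) x 10 mm thick, both faces flat, with a pale blue panel on its upper face. Origin: centre of the underside; z out of the upper face. Loose, about 0.07 kg. Starts on the other sloping rest, lying the same way.
- tray_rest: The full tray's rest: fixed aluminium sloping rest standing on the mat, 34 mm wide, 104 mm long, about 70 mm high; origin: centre of its foot. Its slope rises at 32 degrees towards its +x; the low end, with a small lip, is roughly towards the robot. The tray overhangs it by 11 mm on both long sides, so fingers can reach past.
- cover_rest: The cover's rest: fixed aluminium sloping rest standing on the mat, 34 mm wide, 104 mm long, about 70 mm high; origin: centre of its foot. Its slope rises at 32 degrees towards its +x; the low end, with a small lip, is roughly towards the robot. The cover overhangs it by 11 mm on both long sides, so fingers can reach past.
- counter: Fixed batch counter, a grey box 56 x 56 x 30 mm on the mat, with a red spring plunger on top. Origin: centre of its underside.
- plunger (a joint): Travel of the counter's red plunger, m: 0 up, 0.010 fully down at its stop. Moves straight down; the spring pushes back with 1.6 N at the top and 5.6 N at the stop, and returns it when let go.
- plunger_top (a point): Centre of the top face of the red plunger head, a disc 30 mm across and 7 mm thick; 53 mm above the work surface when up. Press here straight down.
- mug: Bystander: black mug, 76 mm across, 90 mm high, origin at the centre of its underside.
- glue_bottle: Bystander: blue bottle with white cap, 44 mm across, 110 mm high, origin at the centre of its underside.
- tape_roll: Bystander: small pale roll lying flat, 52 mm across, 22 mm high, origin at the centre of its underside.
- screwdriver: Bystander: red-handled screwdriver lying on the mat, 150 mm long (x, tip to +x), origin on its underside near mid-length.
Mind the look-alikes: they are no part of the job. Of the things that look like the cover, the smaller one is meant. Of the things shaped like the counter, the grey one is meant.

How it is judged:
By the outcome, as a careful person would: the job done as asked, in the order asked, and still so for the second after the job is handed in, with the robot touching nothing.
It also fails if it takes over 72 s, if anything falls off the work surface, if the arm or the gripper's body presses on something with over 40 N, if the wrist force passes 120 N, or if a joint passes its speed limit or range.

## Working session

There is one attempt and no reset: what is moved stays moved. The work goes in short steps, Python scripts to look and compute and a tool call to move; the robot and the scene stay as the last step left them, time stands still between calls to the robot, and variables do not carry over. Pictures are saved under pics/ and viewed, and the job is handed in when it is done.

Besides the shell and the picture viewer there is one more tool, called after "Call:" as name(argument=value, ...) on one line, values as JSON. move_arm: Moves the arm, as the interface text tells. Its arguments: {"type":"object","properties":{"deltas":{"type":"array"},"force":{"type":"number"}},"required":["deltas"]}

```bash
ls; mkdir -p pics; cat > h.py <<'E'
import numpy as np,cv2
from station import manip,viewer,job
def snap(n,out=None):
    s=viewer.snapshot(n)
    if out: cv2.imwrite('pics/'+out,cv2.cvtColor(s['image'],cv2.COLOR_RGB2BGR))
    return s
def cloud(s):
    h,w=s['depth'].shape; f=h/2/np.tan(np.radians(s['fovy'])/2)
    u,v=np.meshgrid(np.arange(w),np.arange(h)); d=s['depth']
    P=np.stack([(u-s['cx'])/f*d,(v-s['cy'])/f*d,d],-1)
    W=(P-s['t'])@s['R']
    W[d==0]=np.nan
    return W
E
python3 - <<'E'
from h import *
for n in ['scene','top','wrist']:
    s=snap(n,n+'0.png'); np.savez(n+'0.npz',**s); print(n,s['fovy'],s['cx'],s['cy'],(-s['R'].T@s['t']).round(3))
print(manip.sense())
E
```

```text
pics
scene 43.72324822094205 249.19222387587845 196.73931003830174 [ 1.354 -0.283  1.102]
top 43.105527076065925 260.30210459101994 197.59906493059967 [ 0.297 -0.169  1.487]
wrist 66.42766178092262 255.93725874580548 194.6473312107095 [0.14  0.612 0.374]
{'t': 0.15, 'q': array([ 1.03852371e+00,  5.28301535e-01,  1.43359426e+00,  3.92479802e-05,
        1.18140933e+00, -1.78486366e-01]), 'qd': array([ 0.00174938, -0.00189828, -0.00395937, -0.00019284, -0.00200246,
        0.00043851]), 'tau': array([ 2.29017251e-04, -4.42741442e+01, -1.78274810e+01, -2.03050281e-04,
        5.58177911e-03, -2.48403342e-05]), 'tcp_pos': array([0.21620677, 0.58583409, 0.23053274]), 'tool_rot': array([-0.40444782,  0.58074208,  0.40396635,  0.57963073]), 'force': array([-0.32231487, -0.05779667,  0.3845902 ]), 'ft_torque': array([-0.02165685, -0.00240864,  0.01557531]), 'finger_gap': 0.9993038534209316}
```

View pics/scene0.png

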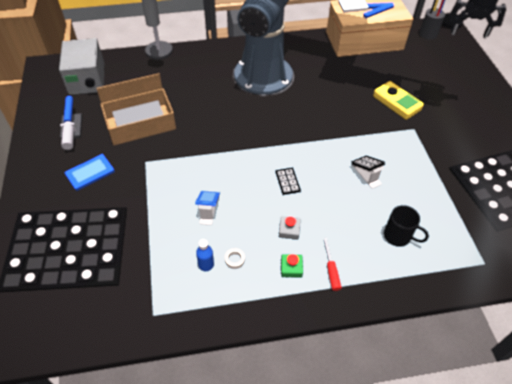

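View pics/top0.png

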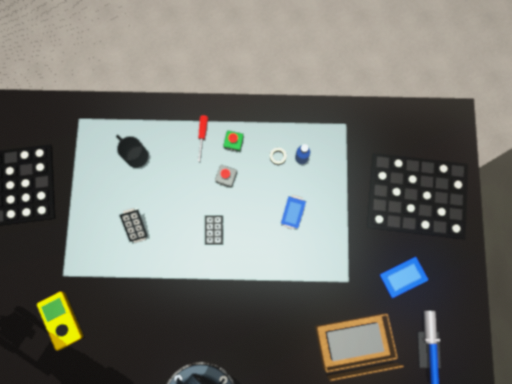

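View pics/wrist0.png

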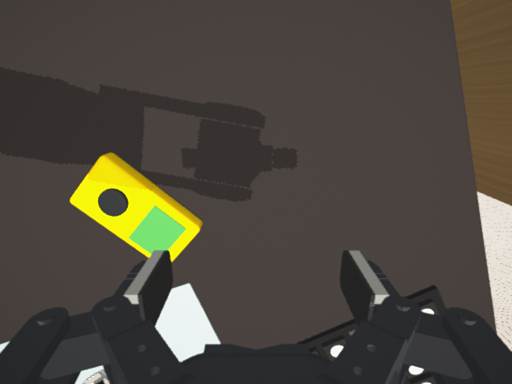

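```bash
cat > coarse.py <<'E'
from h import *
s=dict(np.load('top0.npz')); W=cloud(s)
im=s['image'].astype(int)
for nm,(u,v) in dict(tray=(134,226),bottom=(214,230),cover=(293,212),big=(404,277),ctr=(226,175),green=(233,140),mug=(133,152),bottle=(303,154),roll=(278,156),sd=(203,127)).items():
    print(nm,W[v,u].round(3), im[v,u])
# isolate objects via height
for nm,(u0,u1,v0,v1) in dict(tray=(115,155,203,250),bottom=(200,230,210,250),cover=(275,312,192,235),big=(378,432,252,300),ctr=(212,242,160,192)).items():
    Z=W[v0:v1,u0:u1].reshape(-1,3); c=im[v0:v1,u0:u1].reshape(-1,3)
    m=Z[:,2]>0.008
    X=Z[m]; print(nm,m.sum(),X.min(0).round(3),X.max(0).round(3))
    if m.sum()>10:
        r=cv2.minAreaRect((X[:,:2]*1000).astype(np.float32)); print(r)
        A=np.c_[X[:,:2],np.ones(len(X))]; print('plane',np.linalg.lstsq(A,X[:,2],rcond=None)[0].round(3))
E
python3 coarse.py
python3 - <<'E'
import cv2
a=cv2.imread('pics/top0.png')
cv2.imwrite('pics/crop0.png',cv2.resize(a[100:310,90:440],None,fx=2.2,fy=2.2,interpolation=cv2.INTER_CUBIC))
E
```

```text
tray [0.499 0.215 0.041] [81 85 83]
bottom [ 0.496 -0.022  0.008] [118 124 120]
cover [ 0.549 -0.261  0.056] [112 175 236]
big [ 0.366 -0.597  0.012] [116 190 245]
ctr [ 0.658 -0.057  0.058] [242  81  72]
green [ 0.77  -0.074  0.055] [240  70  59]
mug [0.74  0.245 0.008] [52 56 55]
bottle [ 0.721 -0.288  0.083] [ 56  94 167]
roll [ 0.737 -0.215  0.004] [203 223 220]
sd [0.82  0.024 0.027] [239  50  42]
tray 772 [0.434 0.16  0.008] [0.574 0.286 0.082]
((505.9791259765625, 222.65467834472656), (141.92523193359375, 120.59773254394531), 3.555589437484741)
plane [ 0.329 -0.039 -0.113]
bottom 523 [ 0.438 -0.07   0.008] [0.559 0.024 0.024]
((497.8524169921875, -23.272502899169922), (121.61265563964844, 89.3990249633789), 2.010328769683838)
plane [-0.002  0.007  0.014]
cover 692 [ 0.488 -0.319  0.008] [ 0.621 -0.207  0.08 ]
((554.5482177734375, -263.96136474609375), (131.97793579101562, 111.86587524414062), 0.8897872567176819)
plane [ 0.301 -0.078 -0.14 ]
big 1122 [ 0.303 -0.679  0.008] [ 0.442 -0.519  0.027]
((374.770263671875, -598.6416625976562), (157.61715698242188, 140.02413940429688), 88.07749938964844)
plane [-0.006 -0.     0.018]
ctr 423 [ 0.618 -0.101  0.008] [ 0.72  -0.008  0.065]
((669.2682495117188, -54.30540084838867), (100.93412017822266, 91.08763122558594), 1.695595622062683)
plane [-0.028  0.043  0.053]
```

View pics/crop0.png

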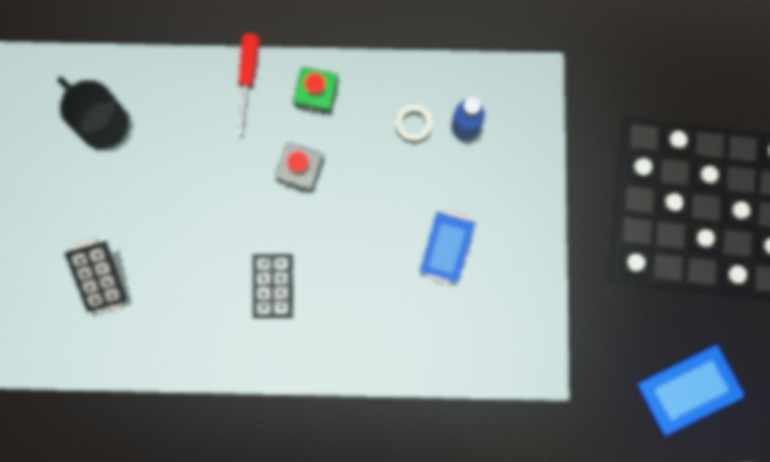

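```bash
cat >> h.py <<'E'
from scipy.spatial.transform import Rotation as Ro
def pose():
    st=manip.sense(); return np.array(st['tcp_pos']),Ro.from_quat(st['tool_rot']),st
def delta(p,R,pt,Rt):
    "tool-frame shift mm, rotvec deg"
    return R.inv().apply(np.asarray(pt)-p)*1000,(R.inv()*Rt).as_rotvec(degrees=True)
def toolR(yaw,tilt):
    """tray frame yaw, tilt (deg): tool x = -normal, tool z = +/- tray y"""
    c=Ro.from_euler('z',yaw,degrees=True)*Ro.from_euler('y',-tilt,degrees=True)
    M=c.as_matrix(); x=-M[:,2]; z=M[:,1]; y=np.cross(z,x)
    return Ro.from_matrix(np.c_[x,y,z])
E
python3 - <<'E'
from h import *
p,R,st=pose()
s=dict(np.load('wrist0.npz'))
C=-s['R'].T@s['t']
print('tool axes\n',R.as_matrix().round(3))
print('cam in tool mm',(R.inv().apply(C-p)*1000).round(1)); print((R.as_matrix().T@s['R'].T).round(4))
Rt=toolR(0,0); print(delta(p,R,[0.4,-0.02,0.3],Rt))
E
```

```text
tool axes
 [[-0.001 -0.938  0.346]
 [-0.001  0.346  0.938]
 [-1.     0.    -0.002]]
cam in tool mm [-143.5   80.3   -1.7]
[[-4.000e-04 -3.124e-01  9.500e-01]
 [-1.000e-04 -9.500e-01 -3.124e-01]
 [ 1.000e+00 -2.000e-04  4.000e-04]]
(array([ -68.74986156, -382.28700709, -504.74815797]), array([-20.27130971,  -0.09174041,  -0.03627815]))
```

```bash
cat > goto.py <<'E'
import sys
from h import *
# x y z(m) yaw tilt
a=list(map(float,sys.argv[1:6])); p,R,st=pose()
d,r=delta(p,R,a[:3],toolR(a[3],a[4])); print('t',st['t'],'shift',d.round(2),'then rot',r.round(2))
E
python3 goto.py 0.42 0.20 0.19 15 32
```

```text
t 0.15 shift [  40.91 -324.86 -291.26] then rot [-34.32  -9.93 -31.02]
```

Call:
move_arm(deltas=[85, 3.4, -27, -24.3, 0, 0, 0, 85, 3.4, -27, -24.3, 0, 0, 0, 85, 3.4, -27, -24.3, 0, 0, 0, 85, 3.4, -27, -24.3, 0, 0, 0, 85, 3.4, -27, -24.3, 0, 0, 0, 85, 3.4, -27, -24.3, 0, 0, 0, 85, 3.4, -27, -24.3, 0, 0, 0, 85, 3.4, -27, -24.3, 0, 0, 0, 85, 3.4, -27, -24.3, 0, 0, 0, 85, 3.4, -27, -24.3, 0, 0, 0])

```text
t: 1.15
tcp_pos: [0.386, 0.2634, 0.1971]
tool_rot: [-0.404, 0.58, 0.404, 0.58]
force: [0.9, 0.2, -0.5]
finger_gap: 0.997
```

Call:
move_arm(deltas=[85, 3.4, -27, -24.3, 0, 0, 0, 85, 3.4, -27, -24.3, 0, 0, 0, 85, 0, 0, 0, -5.7, -1.65, -5.2, 85, 0, 0, 0, -5.7, -1.65, -5.2, 85, 0, 0, 0, -5.7, -1.65, -5.2, 85, 0, 0, 0, -5.7, -1.65, -5.2, 85, 0, 0, 0, -5.7, -1.65, -5.2, 85, 0, 0, 0, -5.7, -1.65, -5.2, 85, 0, 0, 0, 0, 0, 0, 85, 0, 0, 0, 0, 0, 0])

```text
t: 2.15
tcp_pos: [0.4187, 0.207, 0.1911]
tool_rot: [0.625, -0.3, -0.428, -0.579]
force: [0.4, 0.0, 0.8]
finger_gap: 0.994
```

```bash
python3 - <<'E'
from h import *
s=snap('wrist','w1.png'); np.savez('w1.npz',**s)
E
python3 goto.py 0.42 0.20 0.19 15 32
```

```text
t 2.2 shift [ 0.7   0.88 -7.17] then rot [-4.63 -0.14 -3.96]
```

View pics/w1.png

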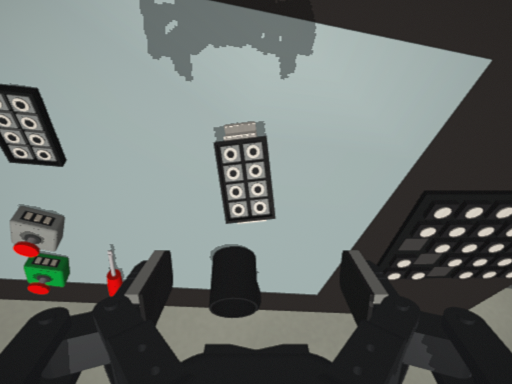

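```bash
cat >> h.py <<'E'
RIM=np.array([[45,28],[45,-28],[-45,-28],[-45,28]],float)/1000
def Kof(s):
    f=384/2/np.tan(np.radians(s['fovy'])/2); return np.array([[f,0,s['cx']],[0,f,s['cy']],[0,0,1]])
def refine(s,quad,n=24,w=6,dark=True,ch=None):
    "quad: 4 approx pixel corners in order; sub-pixel edge lines -> corners"
    g=cv2.cvtColor(s['image'],cv2.COLOR_RGB2GRAY).astype(np.float32) if ch is None else s['image'][...,ch].astype(np.float32)
    quad=np.array(quad,float); c=quad.mean(0); L=[];res=[]
    for i in range(4):
        a,b=quad[i],quad[(i+1)%4]; t=(b-a)/np.linalg.norm(b-a); nrm=np.array([t[1],-t[0]])
        if nrm@((a+b)/2-c)<0: nrm=-nrm
        pts=[]
        for k in np.linspace(.12,.88,n):
            q=a+(b-a)*k; o=np.arange(-w,w+.01,.25); X=q+o[:,None]*nrm
            v=cv2.remap(g,X[:,0].astype(np.float32)[None],X[:,1].astype(np.float32)[None],cv2.INTER_LINEAR)[0]
            gr=np.gradient(cv2.GaussianBlur(v[None],(0,0),2)[0]); gr=np.clip(gr if dark else -gr,0,None)
            j=gr.argmax(); 
            if gr[j]<1: continue
            lo,hi=max(0,j-6),j+7; pts.append(q+nrm*(gr[lo:hi]@o[lo:hi]/gr[lo:hi].sum()))
        pts=np.array(pts,np.float32)
        for _ in range(3):
            vx,vy,x0,y0=cv2.fitLine(pts,cv2.DIST_HUBER,0,.01,.01).ravel()
            r=(pts-[x0,y0])@np.array([-vy,vx]); pts=pts[abs(r)<max(1.0,2*r.std())]
        L.append((x0,y0,vx,vy)); res.append((len(pts),float(r.std())))
    out=[]
    for i in range(4):
        p1,p2=L[i-1],L[i]
        A=np.array([[p1[2],-p2[2]],[p1[3],-p2[3]]]); k=np.linalg.solve(A,[p2[0]-p1[0],p2[1]-p1[1]])
        out.append([p1[0]+k[0]*p1[2],p1[1]+k[0]*p1[3]])
    return np.array(out),res
def pnp(s,corners,dims=RIM):
    o=np.c_[dims,np.zeros(4)]; K=Kof(s)
    n,rv,tv,e=cv2.solvePnPGeneric(o,np.array(corners).reshape(-1,1,2),K,None,flags=cv2.SOLVEPNP_IPPE)
    for r,t,ee in zip(rv,tv,e):
        M=s['R'].T@cv2.Rodrigues(r)[0]; c=s['R'].T@(t.ravel()-s['t'])
        yaw=np.degrees(np.arctan2(M[1,0],M[0,0])); 
        print('ctr',c.round(4),'yaw %.2f'%yaw,'x-elev %.2f'%np.degrees(np.arcsin(M[2,0])),'y-elev %.2f'%np.degrees(np.arcsin(M[2,1])),'err %.2f'%float(np.ravel(ee)[0]))
def ray2plane(s,uv,p0,nv):
    K=Kof(s); uv=np.atleast_2d(uv); d=np.c_[(uv-K[:2,2])/K[0,0],np.ones(len(uv))]@s['R']; C=-s['R'].T@s['t']
    return C+d*(((p0-C)@nv)/(d@nv))[:,None]
def proj(s,X):
    c=np.atleast_2d(X)@s['R'].T+s['t']; K=Kof(s); return c[:,:2]/c[:,2:]*K[0,0]+K[:2,2]
E
python3 - <<'E'
from h import *
s=dict(np.load('w1.npz')); print(s['depth'][180,245],cloud(s)[180,245])
# corner order: +x(uphill=down in image),+y ...
c,res=refine(s,[(274,217),(226,222),(215,143),(264,136)]); print(c.round(1),res); pnp(s,c)
E
```

```text
0.32283714 [0.5017274  0.21523945 0.04488739]
[[275.  217.9]
 [225.5 223.2]
 [213.  141.5]
 [266.1 135.2]] [(24, 0.11865486949682236), (24, 0.06493012607097626), (24, 0.1409970074892044), (24, 0.0702652633190155)]
ctr [0.4975 0.2143 0.0503] yaw 17.84 x-elev 35.21 y-elev 1.45 err 0.21
ctr [0.4958 0.2144 0.0495] yaw 20.15 x-elev 51.00 y-elev -8.76 err 1.02
```

```bash
python3 goto.py 0.452 0.200 0.127 17.5 32
```

```text
t 2.2 shift [ 70.83   2.53 -15.64] then rot [-6.79 -1.39 -3.91]
```

Call:
move_arm(deltas=[85, 17.7, 0.6, -3.9, 0, 0, 0, 85, 17.7, 0.6, -3.9, 0, 0, 0, 85, 17.7, 0.6, -3.9, 0, 0, 0, 85, 17.7, 0.6, -3.9, 0, 0, 0, 85, 0, 0, 0, -3.4, -0.7, -2, 85, 0, 0, 0, -3.4, -0.7, -2, 85, 0, 0, 0, 0, 0, 0, 85, 0, 0, 0, 0, 0, 0])

```text
t: 3.0
tcp_pos: [0.4445, 0.2128, 0.1713]
tool_rot: [0.656, -0.256, -0.44, -0.557]
force: [0.4, 0.1, -0.6]
finger_gap: 0.995
```

```bash
python3 - <<'E'
from h import *
s=snap('wrist','w2.png'); np.savez('w2.npz',**s)
p,R,st=pose(); print(p,R.as_matrix().round(3))
E
python3 goto.py 0.452 0.200 0.127 17.5 32
```

```text
[0.44428111 0.21270638 0.17108503] [[ 0.481 -0.827 -0.291]
 [ 0.154 -0.247  0.957]
 [-0.863 -0.505  0.008]]
t 3.05 shift [ 39.81  19.03 -14.76] then rot [-0.73  0.09 -1.65]
```

View pics/w2.png

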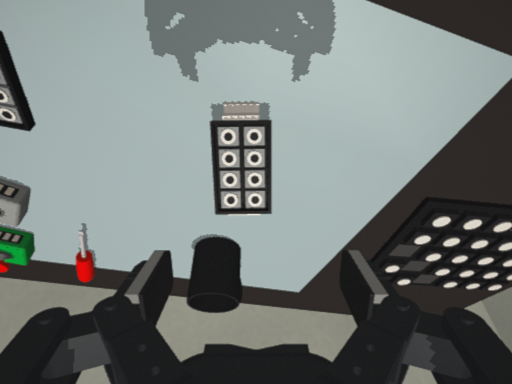

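```bash
python3 - <<'E'
from h import *
p,R,st=pose(); print(st['q'].round(3),st['qd'].round(3))
s=dict(np.load('w2.npz'))
c,res=refine(s,[(271,213),(215,213),(211,121),(271,121)]); print(c.round(1),res); pnp(s,c)
E
```

```text
[ 0.178  0.379  2.209  1.185  0.071 -2.852] [-0.001  0.002  0.008  0.008 -0.001 -0.009]
[[270.9 212.9]
 [214.9 213.8]
 [209.5 120. ]
 [270.8 119.6]] [(24, 0.184453085064888), (24, 0.0754442811012268), (24, 0.12953181564807892), (24, 0.0065581658855080605)]
ctr [0.4976 0.2143 0.0505] yaw 17.75 x-elev 34.52 y-elev 1.45 err 0.25
ctr [0.4955 0.2142 0.0495] yaw 19.27 x-elev 52.44 y-elev -5.38 err 1.21
```

```bash
python3 goto.py 0.46 0.195 0.20 17.5 0;  python3 goto.py 0.46 0.195 0.20 17.5 31
```

```text
t 3.05 shift [-20.11 -23.23 -21.28] then rot [-0.69  0.29 30.35]
t 3.05 shift [-20.11 -23.23 -21.28] then rot [-0.73  0.1  -0.65]
```

Call:
move_arm(deltas=[85, -10, -12, -10, 0, 0, 0, 85, -10, -12, -10, 0, 0, 0, 85, 0, 0, 0, 0, 0, 4, 85, 0, 0, 0, 0, 0, 4, 85, 0, 0, 0, 0, 0, 6, 85, 0, 0, 0, 0, 0, 6, 85, 0, 0, 0, 0, 0, 5, 85, 0, 0, 0, 0, 0, 5, 85, 0, 0, 0, 0, 0, 0])

```text
t: 3.95
tcp_pos: [0.458, 0.2094, 0.1904]
tool_rot: [0.575, -0.396, -0.565, -0.44]
force: [0.6, -0.2, 0.1]
finger_gap: 0.994
```

```bash
python3 goto.py 0.46 0.195 0.20 17.5 0;python3 - <<'E'
from h import *
p,R,st=pose(); print(st['q'].round(3),p)
E
```

```text
t 3.95 shift [-10.1    1.83 -14.06] then rot [0.02 1.39 3.38]
[ 0.188  0.403  1.821  0.041  0.862 -1.714] [0.45799348 0.20936017 0.19036988]
```

```bash
cat > kin.py <<'E'
import numpy as np
from scipy.spatial.transform import Rotation as Ro
from scipy.optimize import least_squares
def fk(q,P):
    a,L1,L2,h,d,o,e=P
    R1=Ro.from_euler('z',q[0]); 
    s=q[1]+q[2]
    w=np.array([a+L1*np.sin(q[1])+L2*np.sin(s)+e*np.cos(s), o, h+L1*np.cos(q[1])+L2*np.cos(s)-e*np.sin(s)])
    # forearm frame: x'->along forearm
    F=R1*Ro.from_euler('y',s)*Ro.from_euler('z',q[3])*Ro.from_euler('y',q[4])*Ro.from_euler('z',q[5])
    T=F.as_matrix()  # flange z along tool
    x=T[:,2]; p=R1.apply(w)+d*x
    return p,F
A=[([1.03852371,.528301535,1.43359426,3.9e-5,1.18140933,-.178486366],[.21620677,.58583409,.23053274],[-0.40444782,0.58074208,0.40396635,0.57963073]),
([0.178,0.379,2.209,1.185,0.071,-2.852],[0.44428111,0.21270638,0.17108503],None),
([0.188,0.403,1.821,0.041,0.862,-1.714],[0.45799348,0.20936017,0.19036988],[0.575,-0.396,-0.565,-0.44])]
if __name__=='__main__':
    for q,p,r in A:
        F=fk(q,[0,.4,.4,.3,.2,.1,0])[1].as_matrix(); 
        if r: print((F.T@Ro.from_quat(r).as_matrix()).round(3))
        else: print(F[:,2])
    f=lambda P:np.concatenate([fk(q,P)[0]-p for q,p,r in A]+[[1e-3*P[0],1e-3*P[6]]])
    r=least_squares(f,[0,.4,.4,.3,.2,.1,0]); print(r.x.round(4),r.fun.round(4))
E
python3 kin.py
```

```text
[[-0. -0. -1.]
 [ 0.  1. -0.]
 [ 1. -0. -0.]]
[ 0.48214974  0.15352203 -0.86253267]
[[-0.001 -0.    -1.   ]
 [ 0.001  1.    -0.   ]
 [ 1.    -0.001 -0.001]]
[2.000e-04 5.876e-01 3.916e-01 2.728e-01 2.954e-01 1.110e-01 1.137e-01] [-0.      0.      0.      0.0001 -0.0002  0.     -0.0001  0.0002 -0.
  0.      0.0001]
```

```bash
cat >> kin.py <<'E'
P0=[2.000e-04,5.876e-01,3.916e-01,2.728e-01,2.954e-01,1.110e-01,1.137e-01]
TF=Ro.from_matrix([[0,0,-1],[0,1,0],[1,0,0]])
LO=np.array([-3.08,-.75,.22,-1.43,0,-2.85]);HI=np.array([3.08,2.2,2.44,4.57,2.65,2.85])
def ik(p,R,seeds=None):
    best=None
    def f(q):
        pp,F=fk(q,P0); return np.r_[(pp-p)*5,((F*TF).inv()*R).as_rotvec()]
    az=np.arctan2(p[1],p[0])-.22
    out=[]
    for q4 in (0.,3.1):
      for q6 in (-1.6,1.5):
        r=least_squares(f,np.clip([az,.5,1.9,q4,.6,q6],LO+.01,HI-.01),bounds=(LO,HI))
        if r.cost<1e-7: out.append(r.x.round(2))
    return out
E
cat > chk.py <<'E'
from kin import *
from h import toolR
for nm,c,yaw,slope in [('tray',[.4976,.2143,.0505],17.6,32),('cover',[.553,-.263,.055],-15,32),('place',[.497,-.022,.03],0,0)]:
    for hz in (0,.1):
      for t in ([0,10,16,20,26,32] if slope else [0,-8,-16,-22,-32]):
        for flip in (0,1):
            R=toolR(yaw,t)
            if flip: R=R*Ro.from_euler('x',180,degrees=True)
            p=np.array(c)+[0,0,hz]
            print(nm,hz,t,flip,[list(map(float,q)) for q in ik(p,R)])
E
python3 chk.py
```

```text
tray 0 0 0 [[0.2, 0.7, 1.78, 0.0, 0.67, -1.68]]
tray 0 0 1 [[0.2, 0.7, 1.78, -0.0, 0.67, 1.46], [0.2, 0.7, 1.78, 0.0, 0.67, 1.46], [0.2, 0.7, 1.78, 0.0, 0.67, 1.46]]
tray 0 10 0 [[0.19, 0.67, 1.91, 0.05, 0.39, -1.74]]
tray 0 10 1 [[0.19, 0.67, 1.91, 0.05, 0.39, 1.4], [0.19, 0.67, 1.91, 0.05, 0.39, 1.4], [0.19, 0.67, 1.91, 0.05, 0.39, 1.4]]
tray 0 16 0 [[0.18, 0.67, 1.99, 0.17, 0.21, -1.85]]
tray 0 16 1 [[0.18, 0.67, 1.99, 0.17, 0.21, 1.29], [0.18, 0.67, 1.99, 0.17, 0.21, 1.29], [0.18, 0.67, 1.99, 0.17, 0.21, 1.29]]
tray 0 20 0 [[0.18, 0.68, 2.04, 0.5, 0.09, -2.19]]
tray 0 20 1 [[0.18, 0.68, 2.04, 0.5, 0.09, 0.95], [0.18, 0.68, 2.04, 0.5, 0.09, 0.95], [0.18, 0.68, 2.04, 0.5, 0.09, 0.95], [0.18, 0.68, 2.04, 0.5, 0.09, 0.95]]
tray 0 26 0 [[0.17, 0.7, 2.11, 2.65, 0.13, 1.93], [0.17, 0.7, 2.11, 2.65, 0.13, 1.93], [0.17, 0.7, 2.11, 2.65, 0.13, 1.93]]
tray 0 26 1 [[0.17, 0.7, 2.11, 2.65, 0.13, -1.21], [0.17, 0.7, 2.11, 2.65, 0.13, -1.21], [0.17, 0.7, 2.11, 2.65, 0.13, -1.21], [0.17, 0.7, 2.11, 2.65, 0.13, -1.21]]
tray 0 32 0 [[0.16, 0.74, 2.18, 2.9, 0.34, 1.67], [0.16, 0.74, 2.18, 2.9, 0.34
[... 4414 characters left out ...]
e 0.1 0 1 [[-0.27, 0.52, 1.85, -0.0, 0.78, 1.3], [-0.27, 0.52, 1.85, 0.0, 0.78, 1.3]]
place 0.1 -8 0 [[-0.25, 0.56, 1.75, -0.04, 0.97, -1.79]]
place 0.1 -8 1 [[-0.25, 0.56, 1.75, -0.04, 0.97, 1.35], [-0.25, 0.56, 1.75, -0.04, 0.97, 1.35]]
place 0.1 -16 0 [[-0.23, 0.62, 1.65, -0.07, 1.15, -1.76]]
place 0.1 -16 1 [[-0.23, 0.62, 1.65, -0.07, 1.15, 1.38], [-0.23, 0.62, 1.65, -0.07, 1.15, 1.38]]
place 0.1 -22 0 [[-0.22, 0.66, 1.58, -0.09, 1.28, -1.75]]
place 0.1 -22 1 [[-0.22, 0.66, 1.58, -0.09, 1.28, 1.39], [-0.22, 0.66, 1.58, -0.09, 1.28, 1.39]]
place 0.1 -32 0 [[-0.2, 0.74, 1.47, -0.11, 1.48, -1.73]]
place 0.1 -32 1 [[-0.2, 0.74, 1.47, -0.11, 1.48, 1.41], [-0.2, 0.74, 1.47, -0.11, 1.48, 1.41]]
```

```bash
cat >> h.py <<'E'
def edgepts(s,quad,n=24,w=6,dark=True,ch=None):
    g=cv2.cvtColor(s['image'],cv2.COLOR_RGB2GRAY).astype(np.float32) if ch is None else s['image'][...,ch].astype(np.float32)
    quad=np.array(quad,float); c=quad.mean(0); out=[]
    for i in range(len(quad)):
        a,b=quad[i],quad[(i+1)%len(quad)]; t=(b-a)/np.linalg.norm(b-a); nrm=np.array([t[1],-t[0]])
        if nrm@((a+b)/2-c)<0: nrm=-nrm
        for k in np.linspace(.12,.88,n):
            q=a+(b-a)*k; o=np.arange(-w,w+.01,.25); X=q+o[:,None]*nrm
            v=cv2.remap(g,X[:,0].astype(np.float32)[None],X[:,1].astype(np.float32)[None],cv2.INTER_LINEAR)[0]
            gr=np.gradient(cv2.GaussianBlur(v[None],(0,0),2)[0]); gr=np.clip(gr if dark else -gr,0,None)
            j=gr.argmax()
            if gr[j]<1: continue
            lo,hi=max(0,j-6),j+7; out.append(q+nrm*(gr[lo:hi]@o[lo:hi]/gr[lo:hi].sum()))
    return np.array(out)
def boxpts(c,yaw,el,H,L=.09,W=.056):
    "c = underside centre"
    M=(Ro.from_euler('z',yaw,degrees=True)*Ro.from_euler('y',-el,degrees=True)).as_matrix()
    B=np.array([[x,y,z] for x in(-L/2,L/2) for y in(-W/2,W/2) for z in(0,H)]); return B@M.T+c
from scipy.optimize import least_squares
def fitbox(s,pts,c0,yaw0,el0,H,free='xyzw',pr=True):
    v0=np.array([*c0,yaw0,el0],float); idx=['xyzwe'.index(k) for k in free]; sc=np.array([.01,.01,.01,5,5])
    def full(u): v=v0.copy(); v[idx]+=u*sc[idx]; return v
    def f(u):
        v=full(u); h=cv2.convexHull(proj(s,boxpts(v[:3],v[3],v[4],H)).astype(np.float32))
        return np.array([cv2.pointPolygonTest(h,(float(a),float(b)),True) for a,b in pts])
    r=least_squares(f,np.zeros(len(idx)),loss='soft_l1',f_scale=.5,diff_step=1e-2)
    v=full(r.x); 
    if pr: print('fit',v[:3].round(4),'yaw %.2f el %.2f'%(v[3],v[4]),'rms px %.2f n %d'%(np.sqrt(np.mean(f(r.x)**2)),len(pts)))
    return v
E
cat > fw2.py <<'E'
from h import *
s=dict(np.load('w2.npz'))
pts=edgepts(s,[(271,213),(215,213),(210,120),(271,120)])
for fr in ('xyzw','xyzwe'): v=fitbox(s,pts,[.503,.2155,.04],17.7,32,.012,fr)
# fingers in tool frame
W=cloud(s);p,R,st=pose()
C=-s['R'].T@s['t']
E
python3 fw2.py; python3 goto.py .481 .209 .1336 17.7 12
```

```text
fit [0.503  0.2155 0.04  ] yaw 17.70 el 32.00 rms px 1.15 n 96
fit [0.503  0.2155 0.04  ] yaw 17.70 el 32.00 rms px 1.15 n 96
t 3.95 shift [ 57.77 -18.45  -8.65] then rot [-0.32  1.35 -8.61]
```

```bash
sed -i 's/v\[idx\]+=u\*sc\[idx\]/v[idx]+=(u-1)*sc[idx]/; s/np.zeros(len(idx)),loss/np.ones(len(idx)),loss/' h.py; python3 fw2.py
```

```text
fit [0.5038 0.2164 0.041 ] yaw 17.51 el 32.00 rms px 0.16 n 96
fit [0.5039 0.2164 0.0408] yaw 17.57 el 33.37 rms px 0.15 n 96
```

Call:
move_arm(deltas=[85, 14.4, -4.6, -2.2, 0, 0, 0, 85, 14.4, -4.6, -2.2, 0, 0, 0, 85, 14.4, -4.6, -2.2, 0, 0, 0, 85, 14.4, -4.6, -2.2, -0.1, 0.4, -2.1, 85, 0, 0, 0, -0.1, 0.5, -3.2, 85, 0, 0, 0, -0.1, 0.5, -3.3, 85, 0, 0, 0, 0, 0, 0])

```text
t: 4.65
tcp_pos: [0.4744, 0.2079, 0.1319]
tool_rot: [0.61, -0.358, -0.527, -0.473]
force: [-0.4, 0.0, -0.8]
finger_gap: 0.993
```

```bash
python3 - <<'E'
from h import *
s=snap('wrist','w3.png'); np.savez('w3.npz',**s)
p,R,st=pose(); print(p,st['q'].round(3)); s['tp']=p
from kin import fk,P0
print(fk(st['q'],P0)[0])
W=cloud(s); T=R.inv().apply((W-p).reshape(-1,3)).reshape(W.shape)*1000
m=(T[...,0]>-60)&(T[...,0]<5)&(abs(T[...,2])<60)&(abs(T[...,1])<20)
for sg in (1,-1):
    X=T[m&(T[...,2]*sg>20)]; print(len(X),X.min(0) if len(X) else '',X.max(0) if len(X) else '')
E
python3 goto.py .481 .209 .1336 17.7 12
```

```text
[0.47593904 0.20812029 0.13246601] [ 0.181  0.488  1.938  0.054  0.515 -1.742]
[0.47593501 0.20808461 0.13232404]
2933 [-59.99896355  -9.22788492  40.69067701] [-13.06217665  16.8083973   59.99874339]
2906 [-59.99892557  -8.99633752 -59.97025906] [-12.63017981  16.75134762 -42.63633201]
t 4.7 shift [-0.09 -5.21 -0.7 ] then rot [-0.02  0.05 -0.4 ]
```

View pics/w3.png

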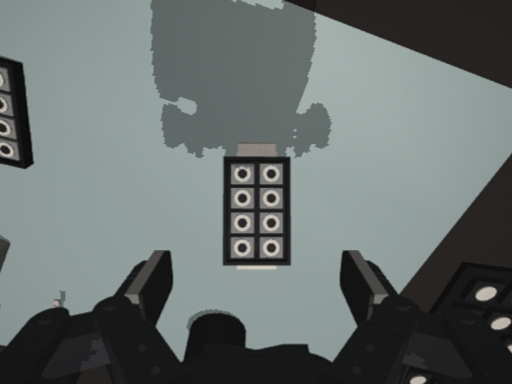

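```bash
python3 - <<'E'
from h import *
s=dict(np.load('w3.npz'))
pts=edgepts(s,[(291,265),(224,265),(224,157),(291,157)])
for fr in ('xyzw','xyzwe'): v=fitbox(s,pts,[.503,.2155,.04],17.7,32,.012,fr)
E
```

```text
fit [0.5031 0.2163 0.0418] yaw 17.52 el 32.00 rms px 0.15 n 96
fit [0.5032 0.2163 0.0418] yaw 17.52 el 33.17 rms px 0.14 n 96
```

Call:
move_arm(deltas=[64, 0, 0, 0, 0, 0, 0, 64, 0, 0, 0, 0, 0, 0, 64, 0, 0, 0, 0, 0, 0])

```text
t: 5.0
tcp_pos: [0.4783, 0.2086, 0.1337]
tool_rot: [0.611, -0.356, -0.525, -0.474]
force: [-0.2, 0.9, 0.6]
finger_gap: 0.749
```

```bash
cat > fing.py <<'E'
from h import *
import sys
s=snap('wrist',sys.argv[1]+'.png'); np.savez(sys.argv[1]+'.npz',**s)
p,R,st=pose(); print('gap',st['finger_gap']*85.4)
W=cloud(s); T=R.inv().apply((W-p).reshape(-1,3)).reshape(W.shape)*1000
m=(T[...,0]>-45)&(T[...,0]<5)&(abs(T[...,2])<56)&(abs(T[...,1])<14)
for sg in (1,-1):
    X=T[m&(T[...,2]*sg>20)]
    if len(X): print(len(X),np.percentile(X,1,axis=0).round(1),np.percentile(X,99,axis=0).round(1),X.max(0).round(1))
E
python3 fing.py w4
```

```text
gap 63.83493267200746
1913 [-44.9  -9.6  30.3] [-9.  12.2 44. ] [-6.4 12.6 44.3]
1932 [-44.9  -9.6 -46.7] [ -8.9  12.3 -33.1] [ -7.   12.6 -32.9]
```

```bash
cat >> h.py <<'E'
CORR=np.array([0,-1.5,1.4])/1000
def fixw(c,R): return np.asarray(c)+R.apply(CORR)
def norm_(yaw,el): return (Ro.from_euler('z',yaw,degrees=True)*Ro.from_euler('y',-el,degrees=True)).as_matrix()[:,2]
E
python3 - <<'E'
from h import *
p,R,st=pose()
c=fixw([.5031,.2163,.0417],R); print('true underside',c)
t=c+norm_(17.5,32)*.001
d,r=delta(p,R,t,toolR(17.5,12)); print(t,d.round(2),r.round(2), p)
E
```

```text
true underside [0.50407351 0.21807968 0.04200825]
[0.50356812 0.21792033 0.0428563 ] [94.4  -7.86  1.21] [ 0.17  0.06 -0.17] [0.47817753 0.20851177 0.1336392 ]
```

Call:
move_arm(deltas=[85, 15, -2.5, 0.5, 0, 0, 0, 85, 15, -2.5, 0.5, 0, 0, 0, 85, 10, 0, 0, 0, 0, 0, 85, 0, 0, 0, 0, 0, 0, 85, 0, 0, 0, 0, 0, 0, 85, 0, 0, 0, 0, 0, 0])

```text
t: 5.65
tcp_pos: [0.4897, 0.2134, 0.0958]
tool_rot: [0.611, -0.356, -0.525, -0.474]
force: [0.3, 0.2, -1.1]
finger_gap: 0.992
```

```bash
cat > rel.py <<'E'
from h import *
import sys
a=list(map(float,sys.argv[1:])) # x y z yaw tilt
p,R,st=pose(); d,r=delta(p,R,a[:3],toolR(a[3],a[4])); print('t',round(st['t'],2),'p',p.round(4),'d',d.round(2),'r',r.round(2),'qd',np.abs(st['qd']).max().round(4),'F',st['force'].round(1),'gap',round(st['finger_gap']*85.4,1),'q',st['q'].round(2))
E
python3 rel.py .50357 .21792 .04286 17.5 12
```

```text
t 5.65 p [0.4897 0.2134 0.0958] d [54.75 -3.39  0.06] r [ 0.19  0.07 -0.18] qd 0.0055 F [ 0.3  0.2 -1.1] gap 84.7 q [ 0.19  0.57  1.93  0.06  0.44 -1.74]
```

Call:
move_arm(deltas=[85, 11, -1.7, 0, 0, 0, 0, 85, 11, -1.7, 0, 0.2, 0.1, -0.2, 85, 11, 0, 0, 0, 0, 0, 85, 11, 0, 0, 0, 0, 0, 85, 7, 0, 0, 0, 0, 0, 85, 3.7, 0, 0, 0, 0, 0, 85, 0, 0, 0, 0, 0, 0, 85, 0, 0, 0, 0, 0, 0])

```text
t: 6.45
tcp_pos: [0.5036, 0.2178, 0.0425]
tool_rot: [0.611, -0.356, -0.523, -0.475]
force: [-0.7, -0.1, -0.1]
finger_gap: 0.996
```

```bash
python3 rel.py .50357 .21792 .04286 17.5 12; python3 fing.py w5
```

```text
t 6.45 p [0.5036 0.2178 0.0425] d [-0.33 -0.05  0.1 ] r [-0.02 -0.03 -0.  ] qd 0.0132 F [-0.7 -0.1 -0.1] gap 85.0 q [ 0.19  0.69  1.92  0.07  0.33 -1.75]
gap 84.76039465836897
2664 [-44.7 -12.9  21. ] [ 0.3 12.8 54.3] [ 2.1 14.  55.1]
2874 [-44.7 -12.9 -55.6] [  0.3  13.1 -20.3] [  2.7  14.  -20. ]
```

View pics/w5.png

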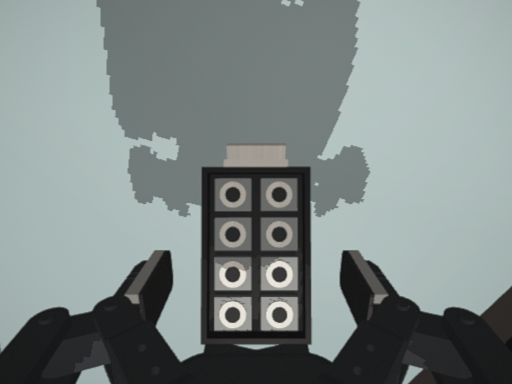

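Call:
move_arm(deltas=[62, 0, 0, 0, 0, 0, 0, 58, 0, 0, 0, 0, 0, 0, 50, 0, 0, 0, 0, 0, 0, 50, 0, 0, 0, 0, 0, 0, 50, 0, 0, 0, 0, 0, 0, 50, 0, 0, 0, 0, 0, 0], force=50)

```text
t: 7.1
tcp_pos: [0.5038, 0.2178, 0.0433]
tool_rot: [0.611, -0.356, -0.523, -0.476]
force: [-2.0, -0.9, 6.2]
finger_gap: 0.637
```

```bash
python3 rel.py .50357 .21792 .04286 17.5 12; python3 fing.py w6
```

```text
t 7.1 p [0.5038 0.2178 0.0433] d [0.43 0.25 0.14] r [-0.01 -0.04  0.06] qd 0.001 F [-2.  -0.9  6.2] gap 54.4 q [ 0.19  0.69  1.92  0.07  0.33 -1.75]
gap 54.09883154085628
2496 [-44.2 -13.1  21. ] [ 0.9 13.1 39. ] [ 2.7 13.9 39.6]
2766 [-44.3 -12.9 -41.7] [  1.   13.1 -20.4] [  2.7  13.9 -20. ]
```

View pics/w6.png

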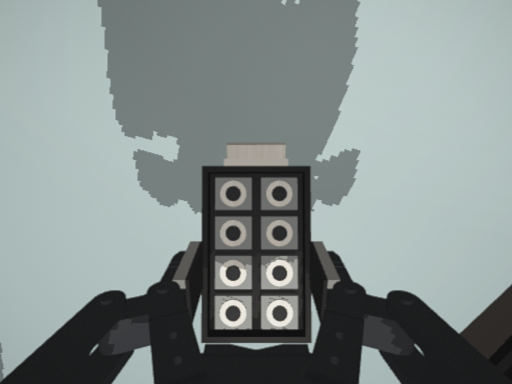

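Call:
move_arm(deltas=[50, -4, 1.5, 0, 0, 0, 0, 50, -8, 2.9, 0, 0, 0, 0, 50, -9, 3.3, 0, 0, 0, 0, 50, -12, 4, 0, 0, 0, 0, 50, -15, 4, 0, 0, 0, 0, 50, -20, 0, 0, 0, 0, 0, 50, -20, 0, 0, 0, 0, 0, 50, -10, 0, 0, 0, 0, 0, 50, 0, 0, 0, 0, 0, 0])

```text
t: 8.05
tcp_pos: [0.4697, 0.2072, 0.1368]
tool_rot: [0.612, -0.356, -0.522, -0.476]
force: [0.1, -1.1, -1.8]
finger_gap: 0.637
```

```bash
python3 rel.py .50 .10 .17 0 -10; python3 fing.py w7
```

```text
t 8.05 p [0.4697 0.2072 0.1368] d [ -33.04   -3.72 -111.36] r [17.59  0.29 22.  ] qd 0.0437 F [ 0.1 -1.1 -1.8] gap 54.4 q [ 0.18  0.47  1.96  0.05  0.5  -1.74]
gap 54.1536414039061
2457 [-44.3 -13.2  21. ] [ 0.1 13.1 38.9] [ 1.3 14.  39.5]
2749 [-44.3 -13.1 -41.6] [  0.2  13.4 -20.4] [  2.1  14.  -20. ]
```

View pics/w7.png

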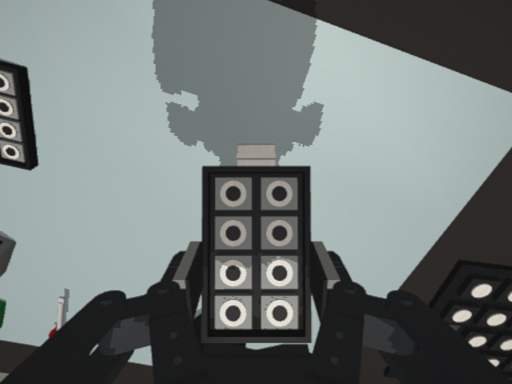

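Call:
move_arm(deltas=[50, -11, -1, -15, 0, 0, 0, 50, -11, -1, -25, 0, 0, 0, 50, -11, -1, -30, 0, 0, 0, 50, 0, -0.7, -26, 0, 0, 0, 50, 0, 0, -15, 1, 0, 2, 50, 0, 0, 0, 4, 0, 5, 50, 0, 0, 0, 4, 0.1, 5, 50, 0, 0, 0, 4, 0.1, 5, 50, 0, 0, 0, 4.6, 0.1, 5, 50, 0, 0, 0, 0, 0, 0])

```text
t: 9.1
tcp_pos: [0.5022, 0.1002, 0.1667]
tool_rot: [-0.455, 0.543, 0.541, 0.453]
force: [0.3, -0.2, -1.1]
finger_gap: 0.635
```

```bash
python3 rel.py .50 .10 .17 0 -10; python3 fing.py w8
```

```text
t 9.1 p [0.5022 0.1002 0.1667] d [-2.89  2.78 -0.17] r [-0.05 -0.23 -0.09] qd 0.0819 F [ 0.3 -0.2 -1.1] gap 54.2 q [-0.02  0.54  1.66 -0.01  1.12 -1.58]
gap 54.5743450055396
2481 [-44.3 -13.   20.7] [ 1.6 13.2 38.7] [ 3.6 14.  39.4]
2822 [-44.  -13.4 -42. ] [  1.6  13.4 -20.2] [  3.4  14.  -20. ]
```

View pics/w8.png

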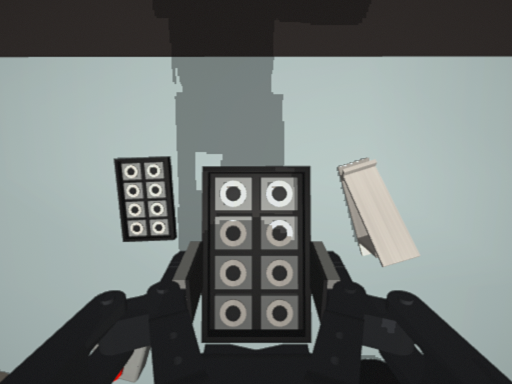

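```bash
cat > fw8.py <<'E'
from h import *
s=dict(np.load('w8.npz')); p,R,st=pose()
pts=edgepts(s,[(175,239),(123,241),(114,160),(170,156)])
print(len(pts))
for fr in ('xyw','xyzw'):
    v=fitbox(s,pts,[.498,-.022,.002],0,0,.012,fr); print('  fixed',fixw(v[:3],R).round(4))
def held(s,R,p,quad,el,H,yaw=0):
    e=edgepts(s,quad,w=4); n=len(e)
    c,res=refine(s,quad,w=4); print(c.round(1),res); pnp(s,c)
    return e
q=[(310,344),(202,344),(202,167),(310,167)]
e=held(s,R,p,q,10,.012)
v=fitbox(s,e,p,0,10,.012,'xyzwe')
print('c in tool',(R.inv().apply(fixw(v[:3],R)-p)*1000).round(2))
E
python3 fw8.py
python3 - <<'E'
import cv2
a=cv2.imread('pics/w8.png')[140:360,100:330]
cv2.imwrite('pics/w8c.png',cv2.resize(a,None,fx=2.6,fy=2.6,interpolation=cv2.INTER_CUBIC))
E
```

```text
96
fit [ 0.4969 -0.0209  0.002 ] yaw 2.24 el 0.00 rms px 0.21 n 96
  fixed [ 0.4984 -0.0195  0.0017]
fit [ 0.4969 -0.021   0.0019] yaw 2.24 el 0.00 rms px 0.21 n 96
  fixed [ 0.4984 -0.0196  0.0016]
[[310.8 342.4]
 [201.2 342.1]
 [201.6 166. ]
 [310.  165.5]] [(24, 0.17507772147655487), (16, 0.17626000940799713), (24, 0.08765164017677307), (16, 0.1815156638622284)]
ctr [0.4985 0.0988 0.1772] yaw 0.08 x-elev 10.52 y-elev -0.17 err 0.29
ctr [0.4944 0.0988 0.1765] yaw 0.17 x-elev 28.43 y-elev -0.30 err 3.84
fit [0.5006 0.0988 0.1657] yaw 0.14 el 9.67 rms px 0.43 n 82
c in tool [ 1.04 -1.71 -0.08]
```

View pics/w8c.png

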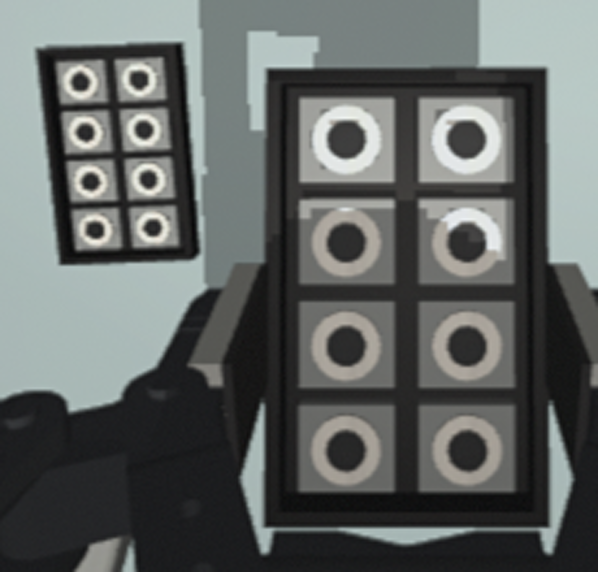

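```bash
python3 rel.py .53 .068 .037 2.24 -20
```

```text
t 9.15 p [0.5006 0.1002 0.1667] d [122.66 -51.79 -31.81] r [-2.14  0.36  9.86] qd 0.0589 F [ 0.  -0.5 -2.2] gap 54.6 q [-0.02  0.53  1.66 -0.01  1.12 -1.59]
```

Call:
move_arm(deltas=[50, 10, -5, -3, -0.5, 0, 2.5, 50, 17, -7.5, -4.8, -0.6, 0.1, 2.5, 50, 20, -8, -5, -0.6, 0.1, 2.5, 50, 20, -7, -5, -0.5, 0.1, 2.4, 50, 20, -6, -5, 0, 0, 0, 50, 16, -6, -5, 0, 0, 0, 50, 10, -4, -4, 0, 0, 0, 50, 0, 0, 0, 0, 0, 0, 50, 0, 0, 0, 0, 0, 0])

```text
t: 10.05
tcp_pos: [0.5096, 0.0685, 0.0483]
tool_rot: [-0.416, 0.571, 0.587, 0.394]
force: [0.3, 0.7, -1.4]
finger_gap: 0.635
```

```bash
python3 rel.py .53 .068 .037 2.24 -20; python3 fing.py w9
```

```text
t 10.05 p [0.5096 0.0685 0.0483] d [  3.62 -23.04  -1.34] r [-0.    0.07 -0.03] qd 0.0162 F [ 0.3  0.7 -1.4] gap 54.2 q [-0.06  0.79  1.59 -0.04  1.11 -1.65]
gap 54.05061617133161
2516 [-44.3 -12.9  20.8] [ 1.6 13.4 38.7] [ 3.1 14.  43. ]
2828 [-44.1 -12.9 -41.9] [  1.4  13.4 -20.2] [  4.  14. -20.]
```

View pics/w9.png

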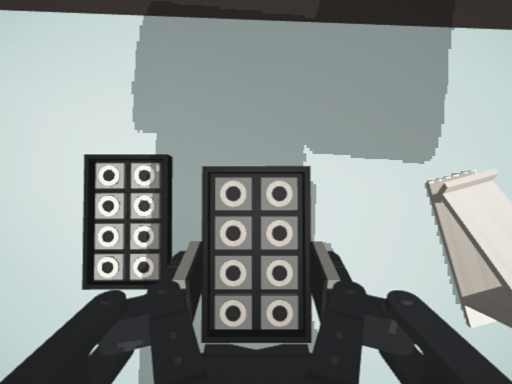

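```bash
cat > fw9.py <<'E'
from h import *
s=dict(np.load('w9.npz')); p,R,st=pose()
pts=edgepts(s,[(171,288),(83,289),(85,155),(171,155)],w=4)
for fr in ('xyw','xyzw'):
    v=fitbox(s,pts,[.497,-.021,.002],2,0,.012,fr); print('  fixed',fixw(v[:3],R).round(4))
q=[(310,343),(202,343),(202,167),(310,167)]
e=edgepts(s,q,w=4)
for fr in ('xyzw','xyzwe'):
    h=fitbox(s,e,p,2,0,.012,fr)
    print('  c in tool',(R.inv().apply(fixw(h[:3],R)-p)*1000).round(2), 'needed world shift mm',((v[:3]-h[:3])*1000).round(2),'yaw',v[3]-h[3])
E
python3 fw9.py
```

```text
fit [ 0.4971 -0.0211  0.002 ] yaw 2.37 el 0.00 rms px 0.70 n 94
  fixed [ 0.4984 -0.0197  0.0015]
fit [ 0.4971 -0.0212  0.0018] yaw 2.38 el 0.00 rms px 0.68 n 94
  fixed [ 0.4984 -0.0198  0.0012]
fit [0.5076 0.0671 0.0475] yaw 2.35 el 0.00 rms px 0.42 n 80
  c in tool [ 1.92  0.42 -0.02] needed world shift mm [-10.5  -88.35 -45.78] yaw 0.029147840593700458
fit [0.5076 0.0671 0.0476] yaw 2.35 el -0.11 rms px 0.42 n 80
  c in tool [ 1.89  0.43 -0.02] needed world shift mm [-10.5  -88.35 -45.82] yaw 0.02986009818564339
```

```bash
python3 rel.py .4991 -.0199 .0483 2.35 -20
```

```text
t 10.1 p [0.51   0.0686 0.0487] d [  5.16  13.34 -88.05] r [-0.1   0.1   0.03] qd 0.0089 F [ 0.3 -0.6 -1.4] gap 54.1 q [-0.06  0.79  1.59 -0.04  1.11 -1.65]
```

Call:
move_arm(deltas=[50, 0.5, 1.5, -9, 0, 0, 0, 50, 0.7, 1.7, -15, 0, 0, 0, 50, 0.8, 2, -20, 0, 0, 0, 50, 0.8, 2, -20, 0, 0, 0, 50, 0.8, 2, -15, 0, 0, 0, 50, 0.8, 2, -9, -0.1, 0.1, 0, 50, 0.8, 2.1, 0, 0, 0, 0, 50, 0, 0, 0, 0, 0, 0, 50, 0, 0, 0, 0, 0, 0, 50, 0, 0, 0, 0, 0, 0])

```text
t: 11.1
tcp_pos: [0.4989, -0.0193, 0.0476]
tool_rot: [-0.417, 0.571, 0.588, 0.393]
force: [0.3, -0.2, -2.2]
finger_gap: 0.634
```

```bash
python3 rel.py .4991 -.0199 .0483 2.35 -20; python3 rel.py .4991 -.0199 .0163 2.35 -20
```

```text
t 11.1 p [ 0.4989 -0.0193  0.0476] d [-0.72  0.05 -0.62] r [ 0.04 -0.02 -0.04] qd 0.0016 F [ 0.3 -0.2 -2.2] gap 54.1 q [-0.21  0.78  1.63 -0.1   1.08 -1.76]
t 11.1 p [ 0.4989 -0.0193  0.0476] d [ 29.34 -10.91  -0.62] r [ 0.04 -0.02 -0.04] qd 0.0016 F [ 0.3 -0.2 -2.2] gap 54.1 q [-0.21  0.78  1.63 -0.1   1.08 -1.76]
```

Call:
move_arm(deltas=[50, 6, -2, -0.3, 0, 0, 0, 50, 7, -2.6, -0.3, 0, 0, 0, 50, 7, -2.6, 0, 0, 0, 0, 50, 5, -2, 0, 0, 0, 0, 50, 2.2, -0.8, 0, 0, 0, 0, 50, 0, 0, 0, 0, 0, 0, 50, 0, 0, 0, 0, 0, 0])

```text
t: 11.8
tcp_pos: [0.499, -0.0206, 0.0186]
tool_rot: [-0.417, 0.571, 0.587, 0.393]
force: [-0.8, 0.3, -2.0]
finger_gap: 0.635
```

```bash
python3 rel.py .4991 -.0199 .0153 2.35 -20; python3 - <<'E'
from h import *
snap('scene','s1.png')
a=cv2.imread('pics/s1.png')[120:240,190:390]
cv2.imwrite('pics/s1c.png',cv2.resize(a,None,fx=4,fy=4,interpolation=cv2.INTER_CUBIC))
E
```

```text
t 11.8 p [ 0.499  -0.0206  0.0186] d [ 3.03 -1.27  0.73] r [-0.03 -0.   -0.05] qd 0.009 F [-0.8  0.3 -2. ] gap 54.2 q [-0.21  0.83  1.63 -0.1   1.02 -1.76]
```

View pics/s1c.png

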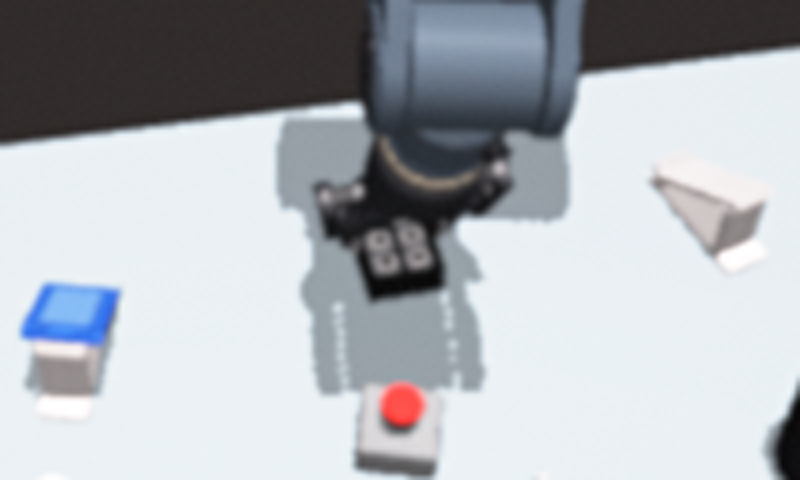

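Call:
move_arm(deltas=[50, 0.9, -0.4, 0.7, 0, 0, 0, 50, 0.9, -0.3, 0, 0, 0, 0, 50, 0, 0, 0, 0, 0, 0, 50, 0, 0, 0, 0, 0, 0])

```text
t: 12.25
tcp_pos: [0.499, -0.0199, 0.0168]
tool_rot: [-0.417, 0.571, 0.587, 0.393]
force: [-0.5, -0.8, -1.9]
finger_gap: 0.641
```

Call:
move_arm(deltas=[50, 0.7, -0.2, 0, 0, 0, 0, 50, 0.5, -0.2, 0, 0, 0, 0, 50, 0, 0, 0, 0, 0, 0])

```text
t: 12.55
tcp_pos: [0.4989, -0.0199, 0.0154]
tool_rot: [-0.417, 0.571, 0.587, 0.393]
force: [0.2, -0.6, -1.0]
finger_gap: 0.637
```

```bash
python3 rel.py .4991 -.0199 .0153 2.35 -20
```

```text
t 12.55 p [ 0.4989 -0.0199  0.0154] d [ 0.   -0.19  0.01] r [-0.02 -0.   -0.05] qd 0.0011 F [ 0.2 -0.6 -1. ] gap 54.4 q [-0.21  0.83  1.63 -0.1   1.02 -1.76]
```

Call:
move_arm(deltas=[50, 0.5, -0.2, 0, 0, 0, 0, 50, 0, 0, 0, 0, 0, 0])

```text
t: 12.75
tcp_pos: [0.4989, -0.0199, 0.0153]
tool_rot: [-0.417, 0.571, 0.587, 0.393]
force: [0.8, 0.4, 2.5]
finger_gap: 0.635
```

Call:
move_arm(deltas=[50, 0.4, -0.1, 0, 0, 0, 0, 50, 0, 0, 0, 0, 0, 0])

```text
t: 12.95
tcp_pos: [0.4989, -0.0199, 0.0153]
tool_rot: [-0.417, 0.571, 0.587, 0.393]
force: [-0.4, 0.9, 5.9]
finger_gap: 0.635
```

Call:
move_arm(deltas=[56, 0, 0, 0, 0, 0, 0, 60, 0, 0, 0, 0, 0, 0, 66, 0, 0, 0, 0, 0, 0, 74, 0, 0, 0, 0, 0, 0, 85, 0, 0, 0, 0, 0, 0, 85, 0, 0, 0, 0, 0, 0, 85, 0, 0, 0, 0, 0, 0])

```text
t: 13.65
tcp_pos: [0.4989, -0.0199, 0.0144]
tool_rot: [-0.417, 0.571, 0.587, 0.393]
force: [-0.3, 0.4, 0.4]
finger_gap: 0.995
```

```bash
python3 rel.py .4991 -.0199 .0153 2.35 -20; python3 fing.py w10
```

```text
t 13.65 p [ 0.4989 -0.0199  0.0144] d [-0.89  0.08 -0.02] r [-0.02 -0.   -0.05] qd 0.0018 F [-0.3  0.4  0.4] gap 85.0 q [-0.21  0.83  1.63 -0.1   1.02 -1.76]
gap 85.35261703299692
2689 [-44.6 -13.   20.8] [ 0.5 13.  54.1] [ 2.  14.  54.9]
2881 [-44.6 -13.  -55.6] [  0.4  13.1 -20.4] [  2.5  14.  -20. ]
```

View pics/w10.png

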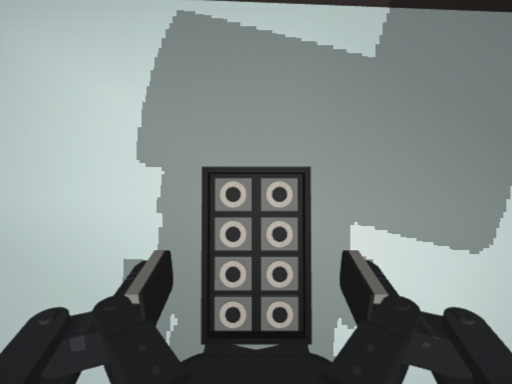

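Call:
move_arm(deltas=[85, -8, 0, 0, 0, 0, 0, 85, -15, 0, 0, 0, 0, 0, 85, -25, 0, 0, 0, 0, 0, 85, -30, 0, 0, 0, 0, 0, 85, -25, 0, -15, 0, 0, -3, 85, -10, 0, -30, 0, 0, -5, 85, 0, 0, -30, 0, 0, -5, 85, 0, 0, -15, 0, 0, -5, 85, 0, 0, 0, 0, 0, 0, 85, 0, 0, 0, 0, 0, 0])

```text
t: 14.7
tcp_pos: [0.5406, -0.1084, 0.1214]
tool_rot: [-0.501, 0.499, 0.519, 0.481]
force: [0.4, -0.6, 0.1]
finger_gap: 0.995
```

```bash
python3 rel.py .4991 -.11 .1153 2.35 0; python3 fing.py w11
```

```text
t 14.7 p [ 0.5406 -0.1084  0.1214] d [7.620e+00 4.131e+01 1.000e-02] r [-0.1   0.   -2.08] qd 0.0265 F [ 0.4 -0.6  0.1] gap 84.9 q [-0.39  0.6   1.69 -0.02  0.89 -1.99]
gap 84.73213323676671
1864 [-44.8  -9.3  40.1] [-15.2  12.8  53.8] [-13.1  13.2  54.4]
1722 [-44.8  -9.2 -55.8] [-14.9  12.9 -44.1] [-13.4  13.3 -43.8]
```

View pics/w11.png

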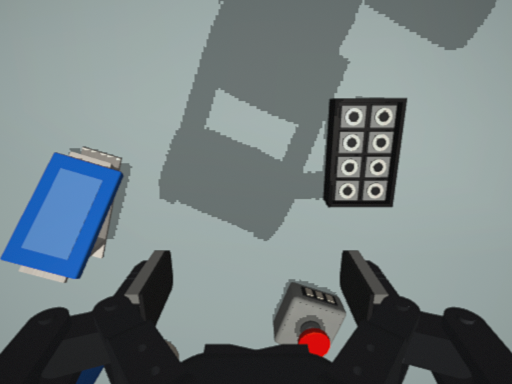

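```bash
python3 - <<'E'
from h import *
s=dict(np.load('w11.npz')); p,R,st=pose()
pts=edgepts(s,[(392,206),(324,204),(331,98),(406,98)],w=4)
for fr,H in (('xyw',.024),('xyzw',.024),('xyw',.012)):
    v=fitbox(s,pts,[.497,-.021,.002],2,0,H,fr); print('  fixed',fixw(v[:3],R).round(4))
v=fitbox(s,edgepts(s,[(78,279),(2,258),(58,152),(123,175)],dark=False,w=4,ch=2),[.553,-.263,.045],-15,32,.01,'xyzw')
a=cv2.imread('pics/w11.png')[80:225,300:430]
cv2.imwrite('pics/w11c.png',cv2.resize(a,None,fx=4,fy=4,interpolation=cv2.INTER_CUBIC))
E
```

```text
fit [ 0.4972 -0.0207  0.002 ] yaw 2.46 el 0.00 rms px 0.37 n 96
  fixed [ 0.4987 -0.0192  0.0019]
fit [ 0.4973 -0.0204  0.0013] yaw 2.45 el 0.00 rms px 0.34 n 96
  fixed [ 0.4988 -0.019   0.0013]
fit [ 0.4972 -0.0165  0.002 ] yaw 2.43 el 0.00 rms px 3.05 n 96
  fixed [ 0.4986 -0.0151  0.0019]
fit [ 0.5556 -0.2669  0.0363] yaw -13.37 el 32.00 rms px 1.46 n 96
```

View pics/w11c.png

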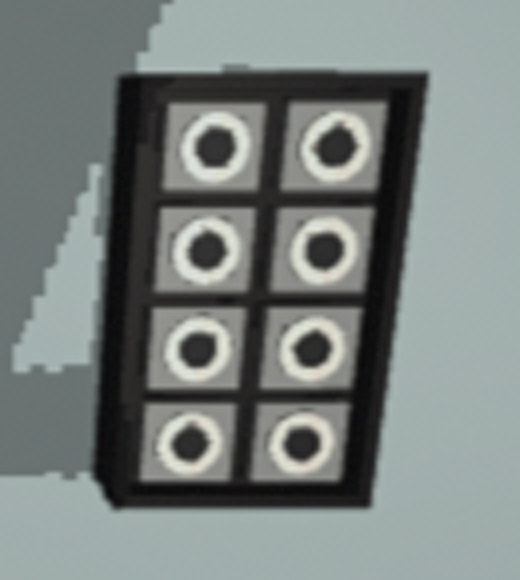

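```bash
python3 rel.py .532 -.262 .130 -13.4 14
```

```text
t 14.75 p [ 0.5412 -0.108   0.1212] d [  -8.24   15.72 -153.55] r [ 15.69   1.64 -15.96] qd 0.0169 F [ 0.9 -0.7  0.1] gap 84.7 q [-0.39  0.6   1.69 -0.02  0.89 -1.99]
```

Call:
move_arm(deltas=[85, -2, 3, -20, 0, 0, 0, 85, -2, 3, -30, 0, 0, 0, 85, -2, 3, -35, 0, 0, 0, 85, -2, 3, -35, 0, 0, 0, 85, 0, 3.7, -23, 2, 0.2, -2, 85, 0, 0, -10.5, 3.5, 0.4, -3.5, 85, 0, 0, 0, 3.5, 0.4, -3.5, 85, 0, 0, 0, 3.5, 0.4, -3.5, 85, 0, 0, 0, 3.2, 0.2, -3.5, 85, 0, 0, 0, 0, 0, 0])

```text
t: 15.75
tcp_pos: [0.5303, -0.2602, 0.1285]
tool_rot: [-0.502, 0.497, 0.369, 0.604]
force: [-0.7, 0.5, -0.8]
finger_gap: 0.994
```

Call:
move_arm(deltas=[85, 0, 0, 0, 0, 0, 0, 85, 0, 0, 0, 0, 0, 0])

```text
t: 15.95
tcp_pos: [0.5326, -0.2623, 0.1297]
tool_rot: [-0.504, 0.497, 0.367, 0.604]
force: [-0.0, -0.5, -0.3]
finger_gap: 1.0
```

```bash
python3 fing.py w12; python3 rel.py .532 -.262 .130 -13.4 14
```

```text
gap 85.09481798945555
1867 [-44.8 -10.6  40.4] [-15.2  11.5  54.2] [-13.   12.   54.8]
1762 [-44.8 -10.7 -55.8] [-15.1  11.5 -43.7] [-13.1  12.  -43.5]
t 16.0 p [ 0.5325 -0.2624  0.1296] d [-0.49  0.47  0.27] r [ 0.12 -0.    0.1 ] qd 0.0072 F [0.2 0.2 0.3] gap 85.1 q [-0.7   0.56  1.79  0.2   0.58 -2.2 ]
```

View pics/w12.png

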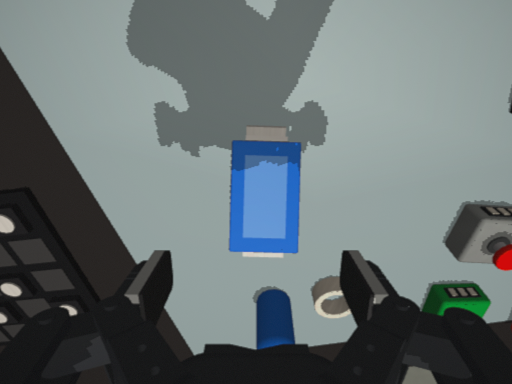

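```bash
python3 - <<'E'
from h import *
s=dict(np.load('w12.npz')); p,R,st=pose()
pts=edgepts(s,[(297,251),(230,251),(232,141),(300,141)],w=5,ch=0)
for fr in ('xyzw','xyzwe'):
    v=fitbox(s,pts,[.553,-.263,.039],-13,32,.01,fr); c=fixw(v[:3],R); print('  fixed',c.round(4))
v=fitbox(s,pts,[.553,-.263,.039],-13,32,.01,'xyzw');c=fixw(v[:3],R)
t=c+norm_(v[3],32)*.0
d,r=delta(p,R,t,toolR(v[3],14)); print('TCP target',t,d.round(2),r.round(2))
a=cv2.imread('pics/w12.png')[110:280,190:350]; b=cv2.imread('pics/top0.png')[180:310,270:440]
cv2.imwrite('pics/w12c.png',np.hstack([cv2.resize(a,(400,425),interpolation=cv2.INTER_CUBIC),cv2.resize(b,(390,425),interpolation=cv2.INTER_CUBIC)]))
E
```

```text
fit [ 0.5539 -0.2619  0.0408] yaw -15.16 el 32.00 rms px 0.14 n 96
  fixed [ 0.5556 -0.2608  0.0412]
fit [ 0.5538 -0.2619  0.0408] yaw -15.15 el 31.79 rms px 0.14 n 96
  fixed [ 0.5556 -0.2608  0.0412]
fit [ 0.5539 -0.2619  0.0408] yaw -15.16 el 32.00 rms px 0.14 n 96
TCP target [ 0.55559462 -0.2608368   0.04121021] [9.115e+01 8.000e-02 6.870e+00] [1.83 0.43 0.1 ]
```

View pics/w12c.png

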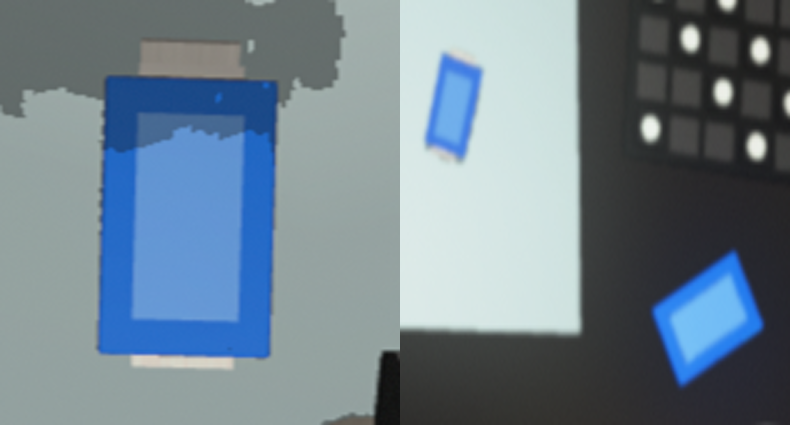

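Call:
move_arm(deltas=[85, 10, 0, 3.4, 1.8, 0.4, 0, 85, 15, 0, 3.4, 0, 0, 0, 85, 15, 0, 0, 0, 0, 0, 85, 5, 0, 0, 0, 0, 0, 85, 0, 0, 0, 0, 0, 0, 85, 0, 0, 0, 0, 0, 0])

```text
t: 16.6
tcp_pos: [0.5437, -0.2587, 0.0858]
tool_rot: [-0.495, 0.505, 0.357, 0.61]
force: [0.3, -0.0, 0.5]
finger_gap: 0.991
```

```bash
python3 rel.py .5556 -.26084 .0412 -15.16 14
```

```text
t 16.6 p [ 0.5437 -0.2587  0.0858] d [46.22 -0.87  1.02] r [-0.08  0.03  0.07] qd 0.016 F [ 0.3 -0.   0.5] gap 84.6 q [-0.68  0.64  1.79  0.21  0.49 -2.16]
```

Call:
move_arm(deltas=[85, 12, -0.4, 0.5, 0, 0, 0, 85, 14, -0.4, 0.5, 0, 0, 0, 85, 12, 0, 0, 0, 0, 0, 85, 6, 0, 0, 0, 0, 0, 85, 2.2, 0, 0, 0, 0, 0, 85, 0, 0, 0, 0, 0, 0, 85, 0, 0, 0, 0, 0, 0])

```text
t: 17.3
tcp_pos: [0.5554, -0.2606, 0.0413]
tool_rot: [-0.495, 0.505, 0.357, 0.61]
force: [0.3, 0.5, -0.8]
finger_gap: 0.995
```

```bash
python3 rel.py .5556 -.26084 .0412 -15.16 14; python3 fing.py w13
```

```text
t 17.3 p [ 0.5554 -0.2606  0.0413] d [ 0.16 -0.17 -0.17] r [-0.08  0.03  0.08] qd 0.0072 F [ 0.3  0.5 -0.8] gap 85.0 q [-0.67  0.73  1.78  0.24  0.42 -2.18]
gap 84.84425172164802
2537 [-44.7 -12.7  20.4] [-8.2 13.1 54.1] [-6.5 14.  54.6]
2853 [-44.6 -13.2 -55.6] [ -7.8  13.2 -20.3] [ -6.3  14.  -20.1]
```

View pics/w13.png

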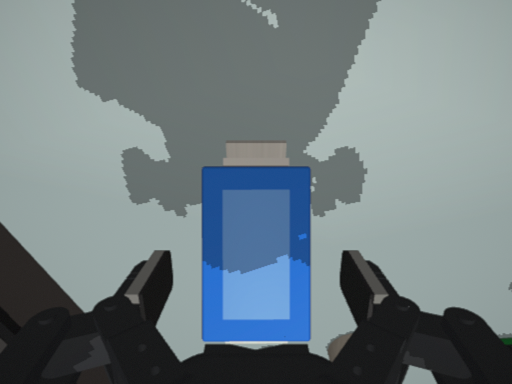

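Call:
move_arm(deltas=[62, 0, 0, 0, 0, 0, 0, 58, 0, 0, 0, 0, 0, 0, 50, 0, 0, 0, 0, 0, 0, 50, 0, 0, 0, 0, 0, 0, 50, 0, 0, 0, 0, 0, 0, 50, 0, 0, 0, 0, 0, 0], force=45)

```text
t: 17.95
tcp_pos: [0.5554, -0.2607, 0.042]
tool_rot: [-0.495, 0.505, 0.357, 0.611]
force: [-2.8, 0.8, 6.0]
finger_gap: 0.634
```

Call:
move_arm(deltas=[50, -4, 1.3, 0, 0, 0, 0, 50, -8, 2.6, 0, 0, 0, 0, 50, -9, 2.9, 0, 0, 0, 0, 50, -12, 4, 0, 0, 0, 0, 50, -15, 4, 0, 0, 0, 0, 50, -20, 0, 0, 0, 0, 0, 50, -20, 0, 0, 0, 0, 0, 50, -10, 0, 0, 0, 0, 0, 50, 0, 0, 0, 0, 0, 0])

```text
t: 18.85
tcp_pos: [0.5187, -0.251, 0.1345]
tool_rot: [-0.496, 0.504, 0.356, 0.611]
force: [-0.3, 0.9, -0.3]
finger_gap: 0.637
```

```bash
python3 rel.py .51 -.11 .12 2.4 -18; python3 fing.py w14
```

```text
t 18.85 p [ 0.5187 -0.251   0.1345] d [  2.88  47.62 133.76] r [-17.86   0.57  31.97] qd 0.0413 F [-0.3  0.9 -0.3] gap 54.4 q [-0.7   0.53  1.83  0.19  0.56 -2.16]
gap 54.52411890092175
2348 [-44.1 -13.2  20.3] [-8.1 12.6 38.6] [-7.2 14.  39.1]
2784 [-44.1 -13.3 -42.1] [ -8.1  13.4 -20.1] [ -6.6  14.  -20. ]
```

View pics/w14.png

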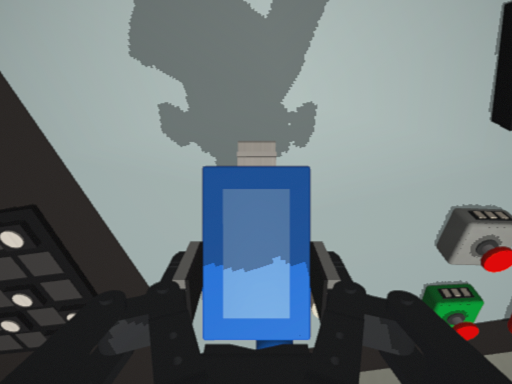

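Call:
move_arm(deltas=[50, 0, 5, 15, 0, 0, 0, 50, 0, 10, 25, 0, 0, 0, 50, 1, 11, 31, 0, 0, 0, 50, 1, 11, 31, 0, 0, 0, 50, 0.5, 10.6, 20, -1.5, 0, 3, 50, 0, 0, 11.7, -3, 0.1, 5, 50, 0, 0, 0, -3.5, 0.1, 6, 50, 0, 0, 0, -3.5, 0.1, 6, 50, 0, 0, 0, -3.5, 0.1, 6, 50, 0, 0, 0, -2.8, 0.1, 6])

```text
t: 19.9
tcp_pos: [0.5089, -0.1084, 0.1179]
tool_rot: [-0.425, 0.564, 0.583, 0.401]
force: [0.3, -0.5, -1.0]
finger_gap: 0.641
```

Call:
move_arm(deltas=[50, 0, 0, 0, 0, 0, 0, 50, 0, 0, 0, 0, 0, 0])

```text
t: 20.1
tcp_pos: [0.5084, -0.1083, 0.1173]
tool_rot: [-0.426, 0.563, 0.582, 0.403]
force: [-0.5, -0.2, -0.6]
finger_gap: 0.638
```

```bash
python3 rel.py .513 -.110 .058 2.4 -18
```

```text
t 20.1 p [ 0.5084 -0.1083  0.1173] d [ 54.92 -22.84  -2.  ] r [ 0.03  0.14 -0.23] qd 0.0309 F [-0.5 -0.2 -0.6] gap 54.5 q [-0.36  0.67  1.58 -0.13  1.19 -1.9 ]
```

Call:
move_arm(deltas=[50, 8, -3.5, -0.5, 0, 0, 0, 50, 12, -5, -0.5, 0, 0, 0, 50, 14, -6, -0.5, 0, 0.1, -0.2, 50, 12, -5, -0.5, 0, 0, 0, 50, 9, -3.3, 0, 0, 0, 0, 50, 0, 0, 0, 0, 0, 0, 50, 0, 0, 0, 0, 0, 0, 50, 0, 0, 0, 0, 0, 0])

```text
t: 20.9
tcp_pos: [0.5144, -0.1115, 0.0598]
tool_rot: [-0.428, 0.563, 0.58, 0.404]
force: [-0.1, 0.1, -0.6]
finger_gap: 0.636
```

```bash
python3 fing.py w15;python3 rel.py .513 -.110 .058 2.4 -18
```

```text
gap 54.63780399704086
2438 [-44.3 -13.1  20.2] [-7.7 13.2 38.8] [-6.6 14.  39.3]
2792 [-44.2 -13.3 -42. ] [ -7.4  13.3 -20.2] [ -6.4  14.  -20. ]
t 20.95 p [ 0.5145 -0.1115  0.0599] d [2.23 0.79 1.56] r [-0.01 -0.04  0.12] qd 0.0017 F [-0.  -0.2 -0.7] gap 54.6 q [-0.36  0.76  1.59 -0.14  1.08 -1.89]
```

View pics/w15.png

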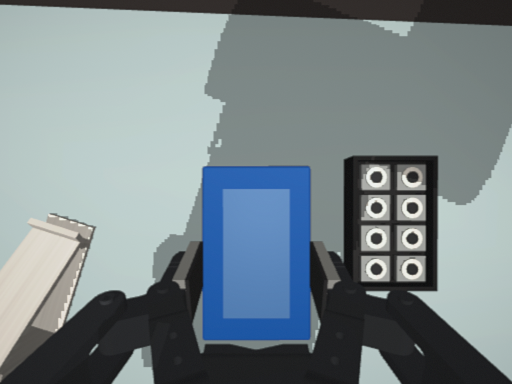

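```bash
cat > fw15.py <<'E'
from h import *
s=dict(np.load('w15.npz')); p,R,st=pose()
pts=edgepts(s,[(437,290),(344,288),(344,156),(437,156)],w=4)
pts=np.array([q for q in pts if not(q[1]>245 and q[0]<352) and not (q[1]>280 and q[0]<360)])
for fr in ('xyzw','xyw'):
    v=fitbox(s,pts,[.497,-.021,.002],2,0,.024,fr); print('  fixed',fixw(v[:3],R).round(4))
q=[(310,340),(203,340),(203,167),(310,167)]
e=edgepts(s,q,w=4,ch=0); e=e[e[:,1]<335]
low=edgepts(s,q,w=4,ch=2,dark=False); low=low[low[:,1]>336]
print(len(e),len(low),low[:,1].round(1))
for ee in (e,np.r_[e,low]):
  for fr in ('xyzw','xyzwe'):
    h=fitbox(s,ee,p,2,0,.010,fr)
    print('  c in tool',(R.inv().apply(fixw(h[:3],R)-p)*1000).round(2), 'needed',((v[:3]-h[:3])*1000).round(2),'yaw %.2f'%(v[3]-h[3]))
E
python3 fw15.py
```

```text
fit [ 0.4972 -0.0201  0.0009] yaw 2.13 el 0.00 rms px 1.04 n 87
  fixed [ 0.4986 -0.0186  0.0005]
fit [ 0.4972 -0.0206  0.002 ] yaw 2.12 el 0.00 rms px 1.19 n 87
  fixed [ 0.4986 -0.0192  0.0015]
58 24 [343.  343.  343.  343.  343.  343.2 339.  339.  339.  339.1 339.  339.1
 339.  339.1 339.2 339.1 339.1 339.1 343.2 343.1 343.  343.  343.  343. ]
fit [ 0.5121 -0.1129  0.0592] yaw 2.50 el 0.00 rms px 0.50 n 58
  c in tool [1.37 0.67 0.1 ] needed [-14.83  92.27 -57.24] yaw -0.38
fit [ 0.512  -0.1129  0.0592] yaw 2.50 el -0.69 rms px 0.49 n 58
  c in tool [1.43 0.73 0.1 ] needed [-14.76  92.27 -57.2 ] yaw -0.38
fit [ 0.5122 -0.1129  0.0597] yaw 2.51 el 0.00 rms px 1.39 n 82
  c in tool [0.89 0.74 0.1 ] needed [-14.91  92.26 -57.72] yaw -0.39
fit [ 0.5122 -0.1129  0.0596] yaw 2.51 el 0.46 rms px 1.34 n 82
  c in tool [0.97 0.68 0.1 ] needed [-14.94  92.26 -57.63] yaw -0.39
```

```bash
cat >> fw15.py <<'E'
im=cv2.cvtColor(s['image'],cv2.COLOR_RGB2BGR); z=5; x0,y0=335,145
a=cv2.resize(im[145:300,335:445],None,fx=z,fy=z,interpolation=cv2.INTER_CUBIC)
hull=cv2.convexHull(proj(s,boxpts(v[:3],v[3],0,.024)).astype(np.float32))[:,0]
cv2.polylines(a,[(((hull-[x0,y0]+.5)*z)).astype(int)],True,(0,255,0),1)
for u in pts: cv2.circle(a,tuple(int(k) for k in (u-[x0,y0]+.5)*z),2,(0,0,255),-1)
cv2.imwrite('pics/w15c.png',a[:600])
E
python3 fw15.py >/dev/null
```

```text
(no output)
```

View pics/w15c.png

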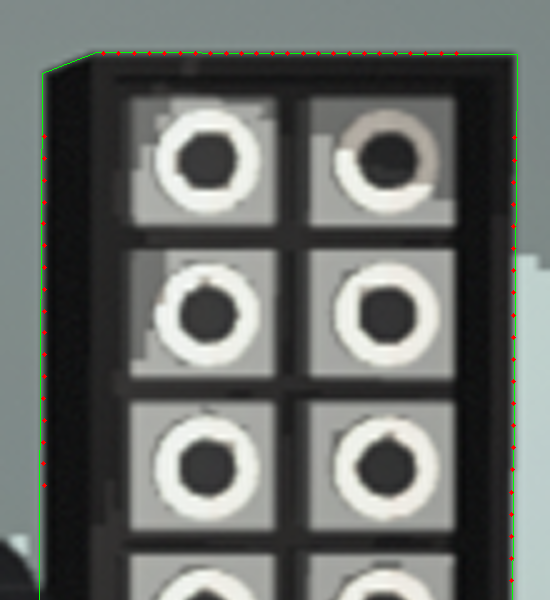

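```bash
sed -i 's/^pts=np.array.*/pts=np.array([q for q in pts if q[1]<245 or (q[0]>425 and q[1]<275)])/' fw15.py; python3 fw15.py
```

```text
fit [ 4.969e-01 -1.950e-02 -2.000e-04] yaw 2.30 el 0.00 rms px 0.07 n 65
  fixed [ 0.4983 -0.018  -0.0007]
fit [ 0.4973 -0.0206  0.002 ] yaw 2.11 el 0.00 rms px 0.39 n 65
  fixed [ 0.4986 -0.0192  0.0015]
58 24 [343.  343.  343.  343.  343.  343.2 339.  339.  339.  339.1 339.  339.1
 339.  339.1 339.2 339.1 339.1 339.1 343.2 343.1 343.  343.  343.  343. ]
fit [ 0.5121 -0.1129  0.0592] yaw 2.50 el 0.00 rms px 0.50 n 58
  c in tool [1.37 0.67 0.1 ] needed [-14.81  92.27 -57.24] yaw -0.39
fit [ 0.512  -0.1129  0.0592] yaw 2.50 el -0.69 rms px 0.49 n 58
  c in tool [1.43 0.73 0.1 ] needed [-14.73  92.28 -57.2 ] yaw -0.39
fit [ 0.5122 -0.1129  0.0597] yaw 2.51 el 0.00 rms px 1.39 n 82
  c in tool [0.89 0.74 0.1 ] needed [-14.88  92.26 -57.72] yaw -0.40
fit [ 0.5122 -0.1129  0.0596] yaw 2.51 el 0.46 rms px 1.34 n 82
  c in tool [0.97 0.68 0.1 ] needed [-14.91  92.26 -57.63] yaw -0.40
```

```bash
python3 rel.py .4996 -.0197 .0599 2.25 -18
```

```text
t 20.95 p [ 0.5145 -0.1115  0.0599] d [ 3.3  10.53 92.34] r [ 0.13 -0.09  0.12] qd 0.0017 F [-0.  -0.2 -0.7] gap 54.6 q [-0.36  0.76  1.59 -0.14  1.08 -1.89]
```

Call:
move_arm(deltas=[50, 0.5, 1.5, 8, 0, 0, 0, 50, 0.6, 1.8, 15, 0, 0, 0, 50, 0.6, 1.8, 23, 0, 0, 0, 50, 0.6, 1.8, 23, 0, 0, 0, 50, 0.5, 1.8, 15, 0.2, 0, 0, 50, 0.5, 1.8, 8.3, 0, 0, 0, 50, 0, 0, 0, 0, 0, 0, 50, 0, 0, 0, 0, 0, 0, 50, 0, 0, 0, 0, 0, 0])

```text
t: 21.85
tcp_pos: [0.4997, -0.0204, 0.0594]
tool_rot: [-0.427, 0.564, 0.579, 0.405]
force: [0.1, -0.3, -1.2]
finger_gap: 0.643
```

```bash
python3 rel.py .4996 -.0197 .0295 2.25 -18
```

```text
t 21.85 p [ 0.4997 -0.0204  0.0594] d [28.49 -9.18  0.71] r [-0.11 -0.07  0.08] qd 0.0063 F [ 0.1 -0.3 -1.2] gap 55.0 q [-0.22  0.74  1.65 -0.09  1.05 -1.77]
```

Call:
move_arm(deltas=[50, 5, -1.7, 0.3, 0, 0, 0, 50, 8, -2.6, 0.4, 0, 0, 0, 50, 8, -2.6, 0, 0, 0, 0, 50, 5, -1.6, 0, 0, 0, 0, 50, 2.5, -0.7, 0, 0, 0, 0, 50, 0, 0, 0, 0, 0, 0, 50, 0, 0, 0, 0, 0, 0])

```text
t: 22.55
tcp_pos: [0.4992, -0.0189, 0.0294]
tool_rot: [-0.427, 0.564, 0.579, 0.404]
force: [0.1, 0.7, -1.7]
finger_gap: 0.633
```

```bash
python3 rel.py .4996 -.0197 .0267 2.25 -18
```

```text
t 22.55 p [ 0.4992 -0.0189  0.0294] d [ 2.48 -1.18 -0.81] r [-0.06 -0.06  0.04] qd 0.0093 F [ 0.1  0.7 -1.7] gap 54.0 q [-0.21  0.79  1.66 -0.09  0.99 -1.76]
```

Call:
move_arm(deltas=[50, 0.8, -0.5, -0.6, 0, 0, 0, 50, 0.6, -0.4, 0, 0, 0, 0, 50, 0, 0, 0, 0, 0, 0, 50, 0, 0, 0, 0, 0, 0])

```text
t: 22.95
tcp_pos: [0.4997, -0.0195, 0.028]
tool_rot: [-0.427, 0.564, 0.579, 0.405]
force: [0.5, 0.2, -1.0]
finger_gap: 0.638
```

```bash
python3 rel.py .4996 -.0197 .0267 2.25 -18
```

```text
t 22.95 p [ 0.4997 -0.0195  0.028 ] d [ 1.24 -0.32 -0.17] r [-0.06 -0.06  0.06] qd 0.0014 F [ 0.5  0.2 -1. ] gap 54.5 q [-0.22  0.8   1.66 -0.09  0.99 -1.76]
```

Call:
move_arm(deltas=[50, 0.7, -0.2, -0.2, 0, 0, 0, 50, 0.3, -0.1, 0, 0, 0, 0, 50, 0, 0, 0, 0, 0, 0])

```text
t: 23.25
tcp_pos: [0.4995, -0.0197, 0.0268]
tool_rot: [-0.427, 0.564, 0.579, 0.404]
force: [-0.1, -0.6, -0.4]
finger_gap: 0.641
```

Call:
move_arm(deltas=[50, 0.5, -0.2, 0, 0, 0, 0, 50, 0, 0, 0, 0, 0, 0])

```text
t: 23.45
tcp_pos: [0.4996, -0.0197, 0.0262]
tool_rot: [-0.427, 0.564, 0.579, 0.404]
force: [1.1, -0.1, -1.2]
finger_gap: 0.636
```

Call:
move_arm(deltas=[50, 0.4, -0.1, 0, 0, 0, 0, 50, 0, 0, 0, 0, 0, 0])

```text
t: 23.65
tcp_pos: [0.4996, -0.0197, 0.0258]
tool_rot: [-0.427, 0.564, 0.579, 0.404]
force: [0.1, 0.0, -0.5]
finger_gap: 0.63
```

Call:
move_arm(deltas=[50, 0.4, -0.1, 0, 0, 0, 0, 50, 0, 0, 0, 0, 0, 0])

```text
t: 23.85
tcp_pos: [0.4996, -0.0197, 0.0255]
tool_rot: [-0.427, 0.564, 0.579, 0.404]
force: [0.6, -0.1, -0.2]
finger_gap: 0.641
```

Call:
move_arm(deltas=[50, 0.4, -0.1, 0, 0, 0, 0, 50, 0, 0, 0, 0, 0, 0])

```text
t: 24.05
tcp_pos: [0.4996, -0.0197, 0.0254]
tool_rot: [-0.427, 0.564, 0.579, 0.404]
force: [-0.5, 0.2, 4.3]
finger_gap: 0.638
```

Contact at ~4 N. Release and back off.

Call:
move_arm(deltas=[56, 0, 0, 0, 0, 0, 0, 60, 0, 0, 0, 0, 0, 0, 66, 0, 0, 0, 0, 0, 0, 74, 0, 0, 0, 0, 0, 0, 85, 0, 0, 0, 0, 0, 0, 85, 0, 0, 0, 0, 0, 0, 85, 0, 0, 0, 0, 0, 0])

```text
t: 24.75
tcp_pos: [0.4996, -0.0197, 0.025]
tool_rot: [-0.427, 0.564, 0.579, 0.404]
force: [0.6, -0.1, -0.0]
finger_gap: 0.997
```

Call:
move_arm(deltas=[85, -8, 0, 0, 0, 0, 0, 85, -15, 0, 0, 0, 0, 0, 85, -25, 0, 0, 0, 0, 0, 85, -30, 0, 0, 0, 0, 3, 85, -20, 0, 10, 0, 0, -4, 85, -10, 0, 20, 0, 0, -4, 85, 0, 0, 30, 0, 0, -4, 85, 0, 0, 20, 0, 0, -6, 85, 0, 0, 10, 0, 0, -3, 85, 0, 0, 0, 0, 0, 0])

```text
t: 25.75
tcp_pos: [0.5278, 0.0732, 0.1281]
tool_rot: [0.51, -0.49, -0.51, -0.489]
force: [0.2, -0.1, 0.4]
finger_gap: 0.993
```

Call:
move_arm(deltas=[85, 0, 0, 0, 0, 0, 0, 85, 0, 0, 0, 0, 0, 0])

```text
t: 25.95
tcp_pos: [0.5316, 0.071, 0.1277]
tool_rot: [0.51, -0.49, -0.509, -0.49]
force: [0.5, -1.0, 0.1]
finger_gap: 0.998
```

```bash
python3 fing.py w16; python3 rel.py .66 -.055 .1 0 0
python3 - <<'E'
import cv2
from h import *
snap('scene','s2.png')
a=cv2.imread('pics/s2.png')[120:260,190:390]
cv2.imwrite('pics/s2c.png',cv2.resize(a,None,fx=4,fy=4,interpolation=cv2.INTER_CUBIC))
E
```

```text
gap 85.05896040182105
1853 [-44.8 -10.   40.6] [-15.1  12.2  54.3] [-12.9  12.6  54.8]
1750 [-44.6 -10.  -55.8] [-15.2  12.2 -43.6] [-13.1  12.7 -43.4]
t 26.0 p [0.5315 0.0709 0.1275] d [  27.91 -123.62 -130.61] r [ 2.16 -0.09  0.1 ] qd 0.0054 F [ 0.8 -0.4  0.6] gap 85.1 q [-0.08  0.56  1.75 -0.    0.83 -1.68]
```

View pics/w16.png

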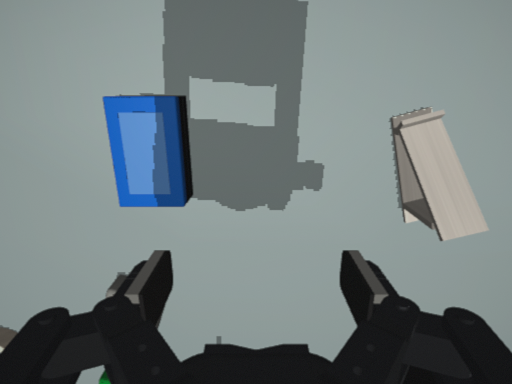

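View pics/s2c.png

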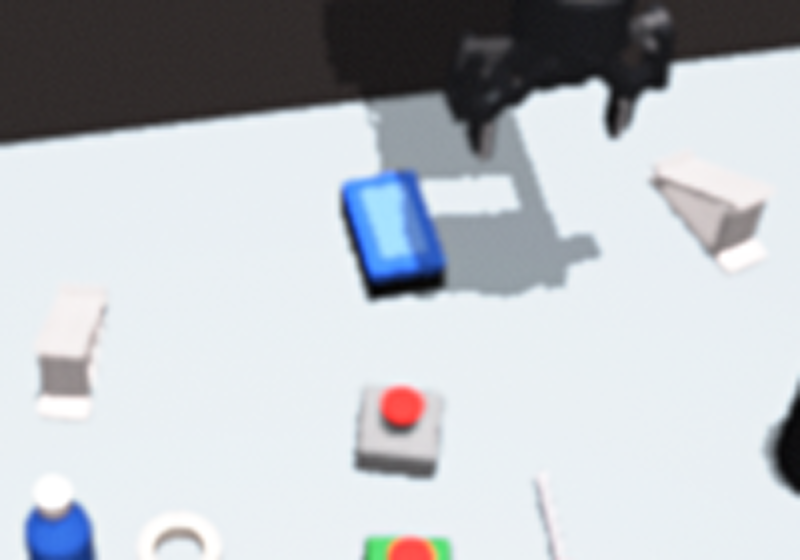

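```bash
python3 - <<'E'
from h import *
s=dict(np.load('w16.npz')); p,R,st=pose()
hull=cv2.convexHull(proj(s,boxpts(np.array([.4971,-.0208,.002]),2.35,0,.034)).astype(np.float32))[:,0]
e=edgepts(s,hull,n=20,w=5)
v=fitbox(s,e,[.4971,-.0208,.002],2.35,0,.034,'xyw'); v2=fitbox(s,e,[.4971,-.0208,.002],2.35,0,.034,'xyzw'); print(fixw(v[:3],R).round(4))
# cover only: blue mask
hsv=cv2.cvtColor(s['image'],cv2.COLOR_RGB2HSV); m=((hsv[...,0]>95)&(hsv[...,0]<125)&(hsv[...,1]>110)).astype(np.uint8)
m[:, :90]=0; m[215:]=0; m[:,200:]=0
cs,_=cv2.findContours(m,cv2.RETR_EXTERNAL,cv2.CHAIN_APPROX_NONE); c=max(cs,key=cv2.contourArea)[:,0].astype(float); print(len(c))
w=fitbox(s,c,[.4971,-.0208,.026],2.35,0,.010,'xyw')
im=cv2.cvtColor(s['image'],cv2.COLOR_RGB2BGR); a=cv2.resize(im[85:220,95:205],None,fx=4.4,fy=4.4,interpolation=cv2.INTER_CUBIC)
cv2.imwrite('pics/w16c.png',a)
E
```

```text
fit [ 0.497  -0.0211  0.002 ] yaw 2.17 el 0.00 rms px 0.54 n 120
fit [ 0.497  -0.021   0.0022] yaw 2.11 el 0.00 rms px 0.54 n 120
[ 0.4985 -0.0196  0.002 ]
356
fit [ 0.4975 -0.0209  0.026 ] yaw 2.17 el 0.00 rms px 0.70 n 356
```

View pics/w16c.png

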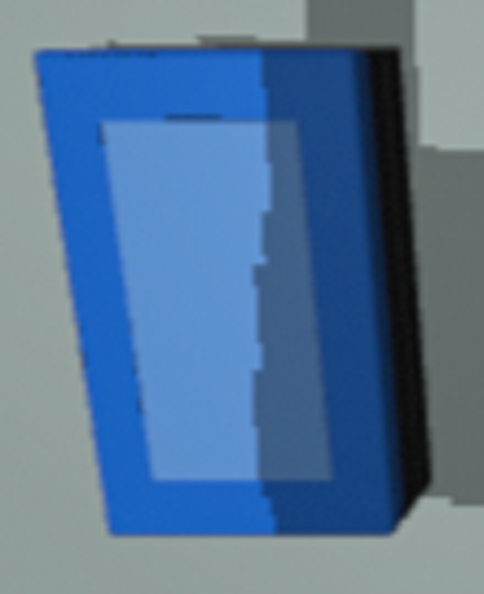

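Call:
move_arm(deltas=[60, -10, -15, -15, 0, 0, 0, 30, -12, -20, -25, 0, 0, 0, 0, 0, -25, -30, 0, 0, 0, 0, 0, -25, -30, 0, 0, 0, 0, 0, -20, -20, 0, 0, 0, 0, 0, -8, -6, 0, 0, 0, 0, 0, 0, 0, 0, 0, 0, 0, 0, 0, 0, 0, 0, 0, 0, 0, 0, 0, 0, 0, 0], force=30)

```text
t: 26.95
tcp_pos: [0.6464, -0.0485, 0.1493]
tool_rot: [-0.51, 0.49, 0.51, 0.489]
force: [-0.4, -0.6, -0.6]
finger_gap: -0.0
```

```bash
python3 fing.py w17; python3 rel.py .66 -.055 .1 0 0
```

```text
gap -0.22315230536488187
21 [-44.8   6.9 -23. ] [-43.5   8.5 -20. ] [-43.4   8.5 -20. ]
t 27.0 p [ 0.6466 -0.0485  0.1495] d [ 49.46 -13.13  -7.  ] r [ 2.29 -0.04 -0.05] qd 0.0063 F [-0.4 -0.7  0.4] gap -0.2 q [-0.25  0.65  1.44 -0.    1.05 -1.86]
```

View pics/w17.png

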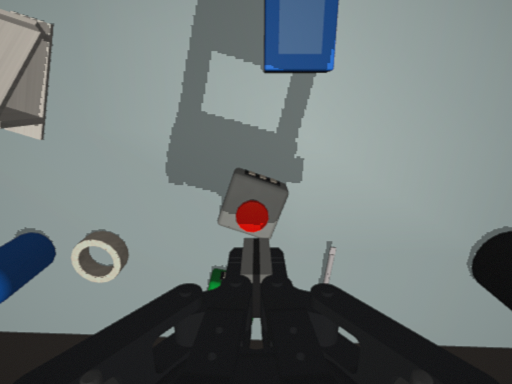

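```bash
python3 - <<'E'
from h import *
s=dict(np.load('w17.npz')); p,R,st=pose()
im=s['image'].astype(int); m=((im[...,0]>110)&(im[...,1]<70)&(im[...,2]<70)).astype(np.uint8)
n,l,stt,c=cv2.connectedComponentsWithStats(m)
for i in range(1,n):
    if stt[i,4]>100:
        print(stt[i],c[i]); cs,_=cv2.findContours((l==i).astype(np.uint8),0,1); print(cv2.fitEllipse(cs[0]))
        X=ray2plane(s,c[i],np.array([0,0,.053]),np.array([0,0,1.]))[0]; F=fixw(X,R); print(X,F)
        t=F.copy(); t[2]=.063; print(delta(p,R,t,R)[0].round(2))
a=cv2.imread('pics/w17.png')[150:310,180:340]; cv2.imwrite('pics/w17c.png',cv2.resize(a,None,fx=3.5,fy=3.5,interpolation=cv2.INTER_CUBIC))
E
```

```text
[236 202  33  30 768] [251.67317708 216.51822917]
((251.66134643554688, 216.5111541748047), (29.26546859741211, 31.557270050048828), 90.064453125)
[ 0.66481109 -0.05283168  0.053     ] [ 0.66625404 -0.05137295  0.05299764]
[ 86.45 -19.56  -3.6 ]
```

View pics/w17c.png

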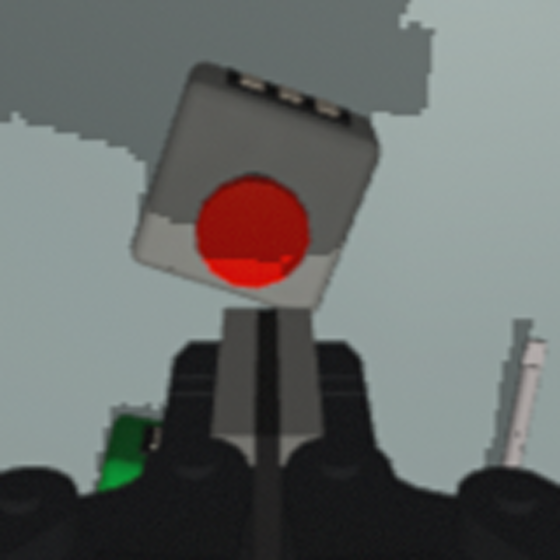

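Call:
move_arm(deltas=[0, 0, -10, -1.8, 0, 0, 0, 0, 10, -9.5, -1.8, 0, 0, 0, 0, 20, 0, 0, 0, 0, 0, 0, 25, 0, 0, 0, 0, 0, 0, 20, 0, 0, 0, 0, 0, 0, 9, 0, 0, 0, 0, 0, 0, 0, 0, 0, 0, 0, 0, 0, 0, 0, 0, 0, 0, 0])

```text
t: 27.8
tcp_pos: [0.6684, -0.0529, 0.066]
tool_rot: [0.51, -0.49, -0.509, -0.49]
force: [0.6, -0.2, 1.0]
finger_gap: 0.001
```

```bash
python3 rel.py .6663 -.0514 .053 2.3 0; python3 fing.py w18
```

```text
t 27.8 p [ 0.6684 -0.0529  0.066 ] d [12.98  2.09  1.56] r [-0.08 -0.1   0.11] qd 0.0208 F [ 0.6 -0.2  1. ] gap 0.1 q [-0.24  0.79  1.43 -0.    0.92 -1.85]
gap -0.2751757762381851
1 [-43.3   7.2  20. ] [-43.3   7.2  20. ] [-43.3   7.2  20. ]
32 [-44.9   6.9 -29.3] [-42.8  12.5 -20. ] [-42.8  12.5 -20. ]
```

View pics/w18.png

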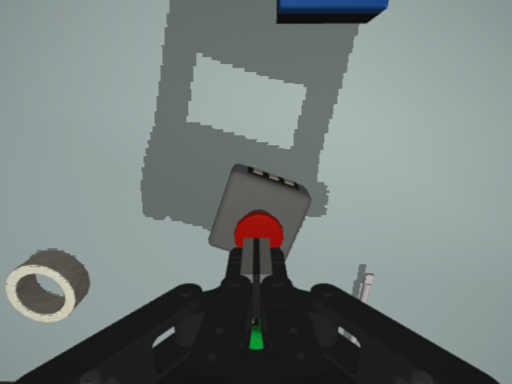

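Call:
move_arm(deltas=[0, 3, 1, 1, 0, 0, 0, 0, 4, 1, 0.5, 0, 0, 0, 0, 4, 0, 0, 0, 0, 0, 0, 3, 0, 0, 0, 0, 0, 0, 3, 0, 0, 0, 0, 0, 0, 2, 0, 0, 0, 0, 0, 0, 0, 0, 0, 0, 0, 0, 0, 0, 0, 0, 0, 0, 0])

```text
t: 28.65
tcp_pos: [0.6654, -0.0513, 0.0469]
tool_rot: [0.51, -0.49, -0.509, -0.49]
force: [-1.7, 0.1, 3.2]
finger_gap: 0.001
```

```bash
python3 rel.py .6663 -.0514 .043 2.3 0
```

```text
t 28.65 p [ 0.6654 -0.0513  0.0469] d [ 3.9  -0.85 -0.12] r [-0.09 -0.07  0.03] qd 0.0019 F [-1.7  0.1  3.2] gap 0.0 q [-0.24  0.81  1.44 -0.    0.89 -1.85]
```

Call:
move_arm(deltas=[0, 2, 0, 0, 0, 0, 0, 0, 2, 0, 0, 0, 0, 0, 0, 0.5, 0, 0, 0, 0, 0, 0, 0, 0, 0, 0, 0, 0, 0, 0, 0, 0, 0, 0, 0, 0, 0, 0, 0, 0, 0])

```text
invalid input at $.deltas: expected a multiple of 7 numbers
```

Call:
move_arm(deltas=[0, 0.5, 0, 0, 0, 0, 0, 0, 0.5, 0, 0, 0, 0, 0, 0, 0, 0, 0, 0, 0, 0, 0, 0, 0, 0, 0, 0, 0])

```text
t: 29.05
tcp_pos: [0.6655, -0.0513, 0.0457]
tool_rot: [0.51, -0.49, -0.509, -0.49]
force: [-1.9, -0.3, 4.2]
finger_gap: 0.002
```

Call:
move_arm(deltas=[0, 1.5, 0, 0, 0, 0, 0, 0, 1.2, 0, 0, 0, 0, 0, 0, 0.5, 0, 0, 0, 0, 0, 0, 0, 0, 0, 0, 0, 0])

```text
t: 29.45
tcp_pos: [0.6655, -0.0513, 0.0431]
tool_rot: [0.51, -0.49, -0.509, -0.49]
force: [-3.4, 0.9, 8.6]
finger_gap: -0.005
```

Call:
move_arm(deltas=[0, 0.6, 0, 0, 0, 0, 0, 0, 0, 0, 0, 0, 0, 0])

```text
t: 29.65
tcp_pos: [0.6656, -0.0514, 0.043]
tool_rot: [0.51, -0.49, -0.509, -0.49]
force: [-3.0, 1.7, 11.0]
finger_gap: -0.003
```

Call:
move_arm(deltas=[0, 0.6, 0, 0, 0, 0, 0, 0, 0, 0, 0, 0, 0, 0])

```text
t: 29.85
tcp_pos: [0.6656, -0.0514, 0.043]
tool_rot: [0.51, -0.49, -0.509, -0.49]
force: [-5.0, 2.1, 12.9]
finger_gap: 0.002
```

At the hard stop (z = 43.0 mm, force rising above 5.6 N). Retreat straight up.

Call:
move_arm(deltas=[0, -3, 0, 0, 0, 0, 0, 0, -5, 0, 0, 0, 0, 0, 0, -8, 0, 0, 0, 0, 0, 0, -20, 0, 0, 0, 0, 0, 0, -30, 0, 0, 0, 0, 0, 0, -30, 0, 0, 0, 0, 0, 0, -20, 0, 0, 0, 0, 0, 0, 0, 15, 0, 0, 0, 0, 0, 0, 15, 0, 0, 0, 0, 0, 0, 0, 0, 0, 0, 0])

```text
t: 30.85
tcp_pos: [0.6339, -0.0524, 0.157]
tool_rot: [0.51, -0.491, -0.509, -0.49]
force: [-0.3, -0.3, -0.5]
finger_gap: 0.003
```

```bash
python3 fing.py w19; python3 - <<'E'
from h import *
p,R,st=pose(); s=snap('scene','s3.png'); snap('top','t3.png')
a=cv2.imread('pics/s3.png')[120:300,190:440]; cv2.imwrite('pics/s3c.png',cv2.resize(a,None,fx=3.1,fy=3.1,interpolation=cv2.INTER_CUBIC))
s=dict(np.load('w19.npz')); W=cloud(s); im=s['image'].astype(int); m=(im[...,0]>110)&(im[...,1]<70)&(im[...,2]<70)
vv,uu=np.nonzero(m); print('red z',np.nanmedian(W[m][:,2]),m.sum(), st['t'])
E
```

```text
gap 0.08909485683251722
1 [-44.4   9.1  20. ] [-44.4   9.1  20. ] [-44.4   9.1  20. ]
17 [-44.9   8.4 -22.7] [-43.    9.5 -20.1] [-42.9   9.5 -20. ]
red z 0.05385481583532773 663 30.9
```

View pics/w19.png

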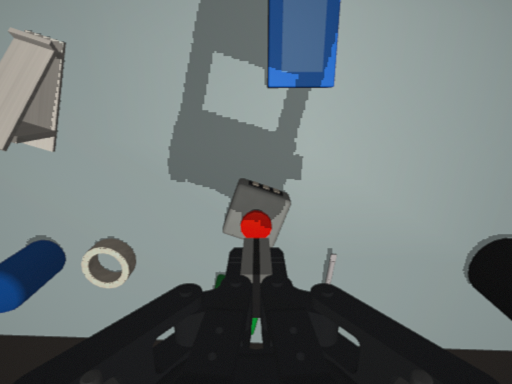

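View pics/s3c.png

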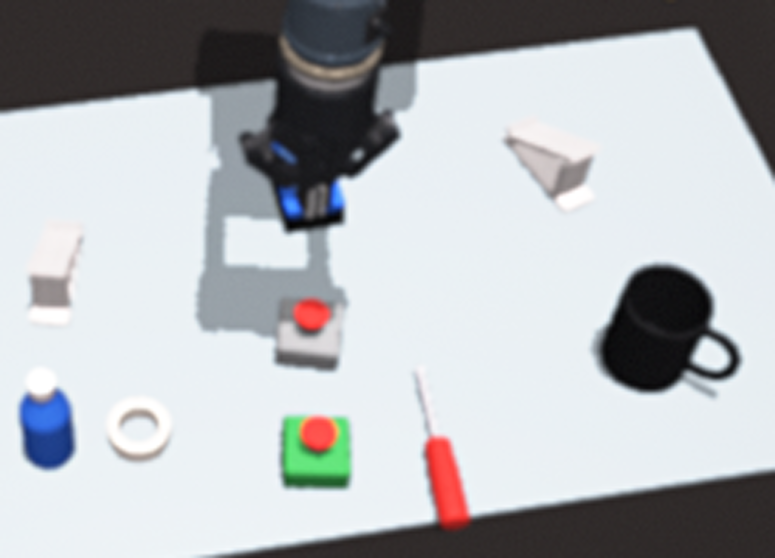

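```bash
python3 -c "
from station import job; print(job.sign_off())"
```

```text
the job is handed in; nothing more can be done
None
```

The job is handed in after about 31 s of robot time. The full tray sits on the bottom tray, the blue cover is on top with its panel up, and I then pressed the grey counter's red plunger to its stop and let it go.

- **Set down:** both pieces were lowered in small steps until contact, which read 4–6 N, and then released.
- **Pile:** with the cover on, the pile fits one box at (0.4985, -0.0196), yaw 2.2°. The cover's outline is within about 0.5 mm of it. The bottom tray was at (0.4984, -0.0197), yaw 2.2–2.4°, beforehand, so it did not measurably move.
- **Plunger:** it stopped at z = 43.0 mm, 10 mm down, with the force rising to 13 N. Afterwards I measured its top at about 54 mm, so it sprang back up.
- **Bystanders:** none were touched. The arm is clear of everything.
- **Disagreements:**
  - One side view hinted that the full tray lies about 0.6 mm towards -y of the bottom tray; other views showed the edges flush, so I left it.
  - The cover met the pile about 1.3 mm lower than I had worked out.
- **Missteps:** early on, tilting the tool the full 32° ran a wrist joint to its range limit. I gripped both pieces at less tilt instead. One move call was refused for a wrong number count and had no effect.

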